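# Gauge tube carriers on a go / no-go lane and sort them

### The arm

A 7-joint arm with a two-finger parallel gripper is mounted at the origin on a cart in front of the work surface, level with it; the furniture and walls round the work are solid. World frame = base frame: x ahead of the robot, y to its left, z up, the work surface at z = 0. Lengths are in m, angles in rad, forces in N, time in s.
With the tool pointing down it reaches from about 0.425 to 0.925 m from the base axis. Payload 6.8 kg.
Tool frame: the origin (TCP) lies at the very end of the fingers, on their centre line; the grasp point (between the pads) lies 19 mm behind it (bot.grip_depth is the distance from the TCP to the grasp point, in m); z points along the fingers, y is the direction in which the jaws open and shut (so a half turn about z gives the same grasp; the last joint's range is limited). The gripper opens to 85 mm and grips with 20 to 120 N. Pads are 22 mm wide; open, the fingers measure 114 mm over their backs; the gripper's body (76 mm by 85 mm) begins 54 mm behind the grasp point. The pads swing forward as they close: fully open they stand 13 mm farther back than shut.
Start: joints at [-1.42, 0.477, 0.022, 1.555, -0.011, 1.109, -0.083], TCP at [0.173, 0.653, 0.231] pointing down, gripper open.
Joint ranges: [-2.96, 2.96], [-0.34, 2.1], [-1.41, 1.46], [0.24, 2.44], [-1.37, 4.51], [0.17, 1.92], [-2.96, 2.96]. Speed limits (rad/s): [2.39, 2.39, 3.14, 3.14, 3.14, 3.14, 3.14].

### API

Orientations are given as a unit quaternion [w, x, y, z].
In Python, from station import bot gives the robot as it stands.
- The arm moves only by the tool step_arm, never from a script. Its argument "increments" is a list of rows, each a list of 7 numbers: the shift along the world's x, y, z in m, then the turn, a rotation vector about the world's x, y, z in degrees, then the gripper command: -1 is fully open, 1 is shut, values between are in proportion. In form: [[dx, dy, dz, rx, ry, rz, fingers], ...]. A call has 1 to 10 rows; each row is the pose to reach, as a shift and turn from the pose commanded when the call began; what a row does not reach only later rows make up. A row lasts 1/12 s, in which the tool goes at most 41.7 mm and 7.16 degrees, less where a joint would pass 70% of its speed; a pose out of reach is approached as far as the arm can. A call with a gripper value outside its range is refused whole. The fingers move at their own pace and stop on an object; "force" is the grip in N (left out, the last holds). Time passes only in rows, so rows that repeat a pose let the fingers close. It gives the time, the measured TCP pose, the force and the opening at its end, in the units of the state.
- bot.get_obs(): the state, without advancing time (a new reading comes with each control period).
- bot.read_camera(name): name is "side" or "top"; returns a dict with "color" (420x560x3 uint8, red, green, blue), "intrinsics" (3x3 intrinsics, pixels), "D" ([k1, k2, p1, p2, k3] as OpenCV has them; the pictures are not rectified), "extrinsics" (4x4, takes a point from camera to world coordinates). Camera axes: x right, y up, looking along -z (the intrinsics and any distortion apply to the point x, -y, -z); pixel columns grow to the right and rows downward; lengths in m; the calibration is good to about 2 mm. A picture is of the moment at which its call begins. There is no depth.
- bot.hand_in(): hands the job in, once; it reports no verdict.
Trained networks look in the newest picture that a camera, given by its name, has taken for a name from the list of things; names that differ only in an ending like _2 or _b are one class to them, and where a whole thing is asked for, a point or a joint stands for the part that bears it (a point fixed in the world has none). Each returns a list of dicts, best first, with "conf" (0 to 1); they miss things now and then, are a little off and sometimes report something else, mostly with a low value. They report only what shows in the picture. A call takes as long as a camera call. They do not tell look-alikes from the thing itself.
- bot.recognise(thing, camera): "location" ([column, row] as shares, 0 to 1, of the picture: columns of its width, rows of its height, amid what is visible of it).
- bot.place_of(thing, camera): "location" ([column, row] as shares, 0 to 1, of the picture: columns of its width, rows of its height: a listed point, or the origin of a listed thing).
The state is a dict: "t": time; "q": joint angles; "joint_vel": joint speeds; "joint_torque": joint torques, N m; "eef_pos": TCP position; "tool_rot": TCP orientation; "contact_force": force on the tool from outside, world axes, zero at the start; "torque": the same for the moment, N m; "gripper_width": opening from 0.0 (shut) to 1.0 (fully open).
Only numpy, scipy, OpenCV 4.12 (cv2) and the standard library are available. Lean on these libraries where they do the work, as an engineer would, in place of code of your own. Each camera call takes 0.05 s, during which the arm holds its last target.

### The job

Check the two blue tube carriers that wait in the rack's white bays, one after the other, on the lane gauge: set the carrier on the open apron, let go, and push it along the lane, without forcing it, until it is stopped or has plainly run into the red-marked no-go section. A carrier that passes the green-marked go section and is stopped by the no-go walls belongs in the green tray, one that is stopped at go or that enters no-go belongs in the red tray; set it down flat and upright in a pocket before you fetch the next one. Leave the carrier in the red quarantine bay and everything else on the worktop where it is.

Things in the scene. Friction and masses are not known exactly. Their poses are not given: they have to be found in the camera images.
- carrier_a_mid (a point): a blue tube carrier: a solid block 60 mm long (its x), 34 mm high (z), three dark tube wells on top; its width (y) is about 40 mm but not known: it may be right, some millimetres too wide or some millimetres too narrow, and all carriers look alike. 0.1 to 0.2 kg. This point is its centre, 17 mm above its underside
- carrier_b_mid (a point): a blue tube carrier: a solid block 60 mm long (its x), 34 mm high (z), three dark tube wells on top; its width (y) is about 40 mm but not known: it may be right, some millimetres too wide or some millimetres too narrow, and all carriers look alike. 0.1 to 0.2 kg. This point is its centre, 17 mm above its underside
- carrier_c_mid (a point): a blue tube carrier: a solid block 60 mm long (its x), 34 mm high (z), three dark tube wells on top; its width (y) is about 40 mm but not known: it may be right, some millimetres too wide or some millimetres too narrow, and all carriers look alike. 0.1 to 0.2 kg. This point is its centre, 17 mm above its underside
- rack_bay_near (a point): near bay of the grey rack: the point on the rack's floor (6 mm above the worktop) at the bay's middle. The rack is a fixed channel 260 mm long (its x); the bays follow one another along +x, 82 mm apart: near, mid, red. A carrier lies across the channel, its length along the rack's y, between rails 68 mm apart that rise 28 mm above the floor, so the carrier's ends are boxed in (about 4 mm) while its long sides are free
- rack_bay_mid (a point): middle bay of the rack, as above (white floor and white marks, like the near bay)
- rack_bay_red (a point): quarantine bay of the rack, as above (red floor and red marks), at the rack's +x end
- gauge_apron (a point): point on the gauge's deck (8 mm above the worktop) at the middle of the open apron, 70 mm before gauge_go along the lane. The gauge is a fixed aluminium plate 200 x 90 mm with a straight lane along its +x; the deck starts 40 mm before this point, and no wall stands before the lead-in, 55 mm after this point
- gauge_go (a point): point on the deck, on the lane's centre line, where the go section begins (walls with green marks, 43 mm apart, 40 mm long, 30 mm high above the deck, open on top). A 15 mm lead-in narrows from 61 to 43 mm before it. A carrier that is too wide is stopped here, its front end at about this point
- gauge_nogo (a point): point on the deck, on the lane's centre line, 40 mm after gauge_go, where the no-go section begins (walls with red marks, 37 mm apart, 28 mm long, 30 mm high) with square shoulders. x points along the lane in the direction of pushing, z up. A right carrier is stopped here, its front end at this point; a carrier that is too narrow goes on between these walls. The deck goes on for 22 mm after the no-go walls
- tray_green_floor (a point): middle of the floor of the green tray for right carriers, 5 mm above the worktop. The fixed tray has two pockets side by side, each 116 mm long (the tray's x) and 52 mm wide, with 4 mm walls 30 mm high above the floor: a carrier lies lengthwise in a pocket and there is no room for fingers beside its long sides, only at its ends
- tray_green_left (a point): middle of the floor of the green tray's +y pocket
- tray_green_right (a point): middle of the floor of the green tray's -y pocket
- tray_red_floor (a point): middle of the floor of the red tray for carriers that are too wide or too narrow, 5 mm above the worktop. The fixed tray has two pockets side by side, each 116 mm long (the tray's x) and 52 mm wide, with 4 mm walls 30 mm high above the floor: a carrier lies lengthwise in a pocket and there is no room for fingers beside its long sides, only at its ends
- tray_red_left (a point): middle of the floor of the red tray's +y pocket
- tray_red_right (a point): middle of the floor of the red tray's -y pocket
- by_petri_1: bystander, loose: lidded petri dish, 66 mm across, 16 mm high; origin at the centre of its underside
- by_tape_roll: bystander, loose: roll of green tape, 66 mm across, 19 mm high; origin at the centre of its underside
- by_forceps: bystander, loose: steel forceps lying flat, 137 x 16 mm, 9 mm high; origin at the centre of its underside
- by_marker_1: bystander, loose: marker pen lying flat, 132 x 12 mm, 13 mm high; origin at the centre of its underside
- by_wipe_tub: bystander, loose: round tub of wipes, 68 mm across, 124 mm high; origin at the centre of its underside
- by_reservoir_lid: bystander, loose: white trough lid, 50 x 138 mm, 32 mm high; origin at the centre of its underside
There are look-alikes about, which are no part of the job. Leave any pink look-alike of the part that bears carrier_a_mid alone.

How it is judged:
By the outcome, as a careful person would: the job done as asked, in the order asked, and still so for the second after the job is handed in, with the robot touching nothing.
It also fails if it takes over 72 s, if anything falls off the work surface, if the arm or the gripper's body presses on something with over 40 N, if the wrist force passes 120 N, or if a joint passes its speed limit or range.

## Working session

There is one attempt and no reset: what is moved stays moved. The work goes in short steps, Python scripts to look and compute and a tool call to move; the robot and the scene stay as the last step left them, time stands still between calls to the robot, and variables do not carry over. Pictures are saved under pics/ and viewed, and the job is handed in when it is done.

Besides the shell and the picture viewer there is one more tool, called after ">>>" by a JSON object that holds its "fn" and its "kwargs", one argument or row to a line. step_arm: Moves the arm, as the interface text tells. Its arguments: {"type":"object","properties":{"increments":{"type":"array","items":{"type":"array","items":{"type":"number"}}},"force":{"type":"number"}},"required":["increments"]}

```bash
ls; mkdir -p pics
python3 - <<'E'
from station import bot
import cv2
for c in ("top","side"):
    r=bot.read_camera(c); cv2.imwrite(f"pics/{c}0.png",r["color"][:,:,::-1])
    print(c,r["intrinsics"],r["D"],r["extrinsics"])
    for n in ["carrier_a_mid","rack_bay_near","rack_bay_mid","rack_bay_red","gauge_apron","gauge_go","gauge_nogo","tray_green_floor","tray_green_left","tray_green_right","tray_red_floor","tray_red_left","tray_red_right"]:
        print(n,[(round(d["location"][0]*560),round(d["location"][1]*420),round(d["conf"],2)) for d in bot.place_of(n,c)][:5])
print(bot.get_obs())
E
```

```text
pics
top [[420.45048277   0.         271.91461213]
 [  0.         420.45048277 210.01057333]
 [  0.           0.           1.        ]] [-0.0624705  0.         0.         0.         0.       ] [[-0.00762553  0.98703731 -0.16030971  0.34436229]
 [-0.99943191 -0.0022598   0.03362674  0.07983782]
 [ 0.03282858  0.16047506  0.98649381  1.16657845]
 [ 0.          0.          0.          1.        ]]
carrier_a_mid [(180, 221, 0.88), (304, 263, 0.69)]
rack_bay_near [(182, 221, 0.82), (285, 217, 0.64)]
rack_bay_mid [(181, 194, 0.83), (394, 186, 0.15)]
rack_bay_red [(177, 167, 0.86)]
gauge_apron [(283, 219, 0.75), (304, 192, 0.7)]
gauge_go [(285, 194, 0.85)]
gauge_nogo [(287, 180, 0.83)]
tray_green_floor [(382, 186, 0.84)]
tray_green_left [(376, 185, 0.66)]
tray_green_right [(394, 185, 0.86)]
tray_red_floor [(368, 238, 0.97), (282, 194, 0.46), (252, 205, 0.38)]
tray_red_left [(365, 238, 0.98)]
tray_red_right [(377, 242, 0.64)]
side [[525.42223897   0.         272.76431686]
 [  0.         525.42223897 211.623439  ]
 [  0.           0.           1.        ]] [-0.18640994  0.          0.        
[... 760 characters left out ...]
.73)]
{'t': 1.4, 'q': array([-1.42008694,  0.47699437,  0.0224246 ,  1.55536309, -0.0114935 ,
        1.1093227 , -0.08310488]), 'joint_vel': array([ 0.00150529, -0.00111782, -0.00044819,  0.00038395, -0.00044128,
       -0.00080645,  0.00017133]), 'joint_torque': array([ 7.28424602e-04, -5.96319151e+01,  1.60678983e+00, -2.81541038e+01,
        1.25120458e-02,  1.62794579e-03, -4.90766425e-06]), 'eef_pos': array([0.17276912, 0.65254606, 0.23132778]), 'tool_rot': array([2.59785273e-06, 1.29065931e-01, 9.91636014e-01, 2.05995807e-05]), 'contact_force': array([ 0.05756411, -0.21387249, -0.4449683 ]), 'torque': array([-0.02588545,  0.00918531, -0.02071228]), 'gripper_width': 0.9985637321587528}
```

Run:
```python
import cv2
for c in ("top","side"):
    im=cv2.imread(f"pics/{c}0.png"); print(im.shape)
    cv2.imwrite(f"pics/{c}0c.png",cv2.resize(im,(800,600),interpolation=cv2.INTER_CUBIC))
im=cv2.imread("pics/top0.png"); cv2.imwrite("pics/top0z.png",cv2.resize(im[130:290,140:420],(800,457),interpolation=cv2.INTER_CUBIC))
```

```text
(420, 560, 3)
(420, 560, 3)
```

View pics/top0c.png

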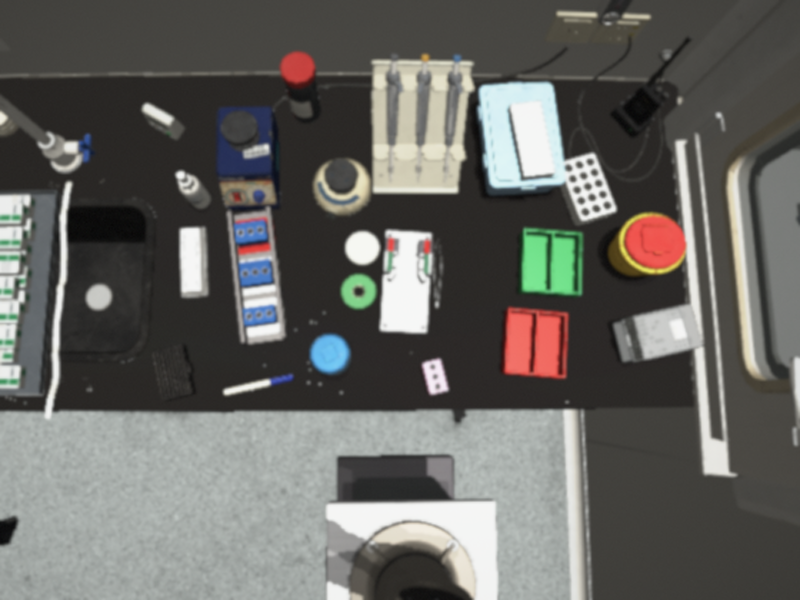

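View pics/side0c.png

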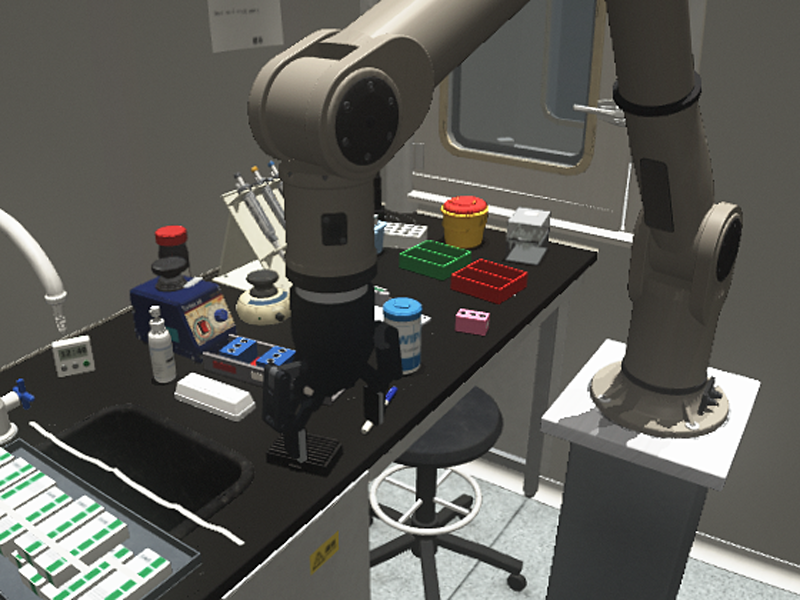

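View pics/top0z.png

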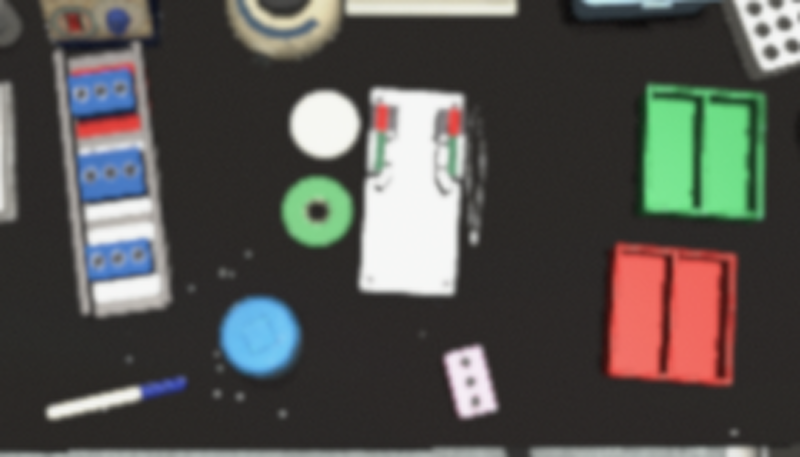

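```bash
cat > h.py <<'E'
import numpy as np, cv2
from station import bot
CAL={}
def cam(c):
    r=bot.read_camera(c); CAL[c]=r; return r["color"]
def px2w(c,uv,z):
    r=CAL[c]; p=cv2.undistortPoints(np.array([[uv]],float),r["intrinsics"],np.array(r["D"]))[0,0]
    E=r["extrinsics"]; d=E[:3,:3]@np.array([p[0],-p[1],-1.]); o=E[:3,3]
    return o+d*(z-o[2])/d[2]
def w2px(c,P):
    r=CAL[c];E=r["extrinsics"]; P=np.atleast_2d(P); q=(P-E[:3,3])@E[:3,:3]
    q=q*[1,-1,-1]
    return cv2.projectPoints(q,np.zeros(3),np.zeros(3),r["intrinsics"],np.array(r["D"]))[0][:,0]
def best(n,c,k=3): return [(np.array(d["location"])*[560,420],d["conf"]) for d in bot.place_of(n,c)][:k]
E
python3 - <<'E'
from h import *
np.set_printoptions(precision=4,suppress=True)
cam("top");cam("side")
print(w2px("top",[[.173,.653,.23],[0,0,0]]))
Z={"rack_bay_near":.006,"rack_bay_mid":.006,"rack_bay_red":.006,"gauge_apron":.008,"gauge_go":.008,"gauge_nogo":.008,"tray_green_floor":.005,"tray_green_left":.005,"tray_green_right":.005,"tray_red_floor":.005,"tray_red_left":.005,"tray_red_right":.005,"carrier_a_mid":.023,"by_tape_roll":.0,"by_petri_1":0,"by_forceps":0,"by_marker_1":0,"by_wipe_tub":0,"by_reservoir_lid":0}
for n,z in Z.items():
  for c in("top","side"):
    print(n,c,[(px2w(c,p,z)[:2],round(f,2)) for p,f in best(n,c)])
# known corners in crop: convert crop px -> px
def cr(u,v): return (u*280/800+140-.0, v*160/457+130)
for nm,pts,z in [("gauge plate corners",[(371,88),(464,94),(454,296),(359,290)],.008),("green tray",[(647,85),(766,93),(764,219),(642,213)],.035),("red tray",[(614,243),(738,252),(731,385),(607,376)],.035),("rack",[(55,52),(140,40),(171,302),(85,316)],.034),("carr red",[(71,77),(132,72),(136,108),(74,114)],.04),("mid",[(79,156),(143,148),(148,193),(84,200)],.04),("near",[(85,245),(151,238),(154,273),(90,280)],.04)]:
  print(nm,[px2w("top",cr(*p),z)[:2] for p in pts])
E
```

```text
[[ -5.8548 357.9327]
 [288.5605 408.8063]]
rack_bay_near top [(array([0.4996, 0.2845]), 0.64), (array([ 0.5939, -0.2586]), 0.34), (array([0.3675, 0.2836]), 0.29)]
rack_bay_near side [(array([0.5047, 0.2891]), 0.74)]
rack_bay_mid top [(array([0.5819, 0.2901]), 0.64)]
rack_bay_mid side [(array([0.5761, 0.3089]), 0.59)]
rack_bay_red top [(array([0.6641, 0.3119]), 0.62)]
rack_bay_red side [(array([ 0.4529, -0.2161]), 0.65), (array([0.6633, 0.3074]), 0.6)]
gauge_apron top [(array([0.5032, 0.0057]), 0.94)]
gauge_apron side [(array([ 0.5198, -0.0034]), 0.78), (array([0.5998, 0.276 ]), 0.7)]
gauge_go top [(array([0.5822, 0.0046]), 0.75)]
gauge_go side [(array([0.574 , 0.0004]), 0.64)]
gauge_nogo top [(array([ 0.6223, -0.0023]), 0.97)]
gauge_nogo side [(array([0.623 , 0.0085]), 0.61), (array([0.655 , 0.3139]), 0.27)]
tray_green_floor top [(array([ 0.6071, -0.2767]), 0.61)]
tray_green_floor side [(array([ 0.6107, -0.2766]), 0.67)]
tray_green_left top [(array([ 0.5973, -0.254 ]), 0.77), (array([0.4991, 0.2885]), 0.56)]
tray_green_left side [(array([ 0.6048, -0.2346]), 0.95), (array([0.6048, 0.4
[... 1580 characters left out ...]
-0.0341]), array([0.4723, 0.0582])]
green tray [array([ 0.671 , -0.2261]), array([ 0.6635, -0.3456]), array([ 0.5368, -0.3356]), array([ 0.5429, -0.2153])]
red tray [array([ 0.5136, -0.1868]), array([ 0.5044, -0.3079]), array([ 0.3768, -0.2943]), array([ 0.3865, -0.1752])]
rack [array([0.7038, 0.3543]), array([0.7158, 0.2717]), array([0.4587, 0.236 ]), array([0.4456, 0.3166])]
carr red [array([0.6766, 0.3363]), array([0.6816, 0.2775]), array([0.6456, 0.2726]), array([0.6398, 0.3321])]
mid [array([0.5984, 0.3259]), array([0.6061, 0.2649]), array([0.5622, 0.2591]), array([0.5555, 0.3197])]
near [array([0.5123, 0.3174]), array([0.5189, 0.2552]), array([0.4855, 0.2517]), array([0.479 , 0.3117])]
```

```bash
cat > ov.py <<'E'
from h import *
def box(cx,cy,yaw,lx,ly,z0,z1,off=(0,0)):
    a=np.radians(yaw);R=np.array([[np.cos(a),-np.sin(a)],[np.sin(a),np.cos(a)]])
    P=np.array([[sx*lx/2+off[0],sy*ly/2+off[1]] for sx,sy in((1,1),(1,-1),(-1,-1),(-1,1))])@R.T+[cx,cy]
    return np.vstack([np.c_[P,[z0]*4],np.c_[P,[z1]*4]])
def draw(img,c,P,s,o,col):
    p=(w2px(c,P)-o+0.5)*s-0.5
    for i in range(4):
        for a,b in((i,(i+1)%4),(i+4,(i+1)%4+4)):
            cv2.line(img,tuple(np.round(p[a]*8).astype(int).tolist()),tuple(np.round(p[b]*8).astype(int).tolist()),col,1,cv2.LINE_AA,3)
def view(c,name,o,wh,s,boxes):
    im=cam(c)[:,:,::-1]; o=np.array(o)
    z=cv2.resize(im[o[1]:o[1]+wh[1],o[0]:o[0]+wh[0]],None,fx=s,fy=s,interpolation=cv2.INTER_CUBIC)
    raw=z.copy()
    for P,col in boxes: draw(z,c,P,s,o,col)
    cv2.imwrite(f"pics/{name}.png",np.vstack([raw,z]) if wh[0]>wh[1] and 2*wh[1]*s<=600 else np.hstack([raw,z]))
R=(.581,.2944,8.1); G=(.5705,.0053,-3.8); TG=(.6036,-.2806,-4.0); TR=(.4453,-.2411,-5.1)
def rack(R): return [(box(*R,.26,.068,.006,.034),(0,255,0))]+[(box(*R,w,.06,.006,.04,(d,0)),(0,255,255)) for d,w in((-.082,.04),(0,.04),(.082,.04))]
def gauge(G): return [(box(*G,.2,.09,0,.008),(0,0,255)),(box(*G,.04,.043,.008,.038,(.03,0)),(255,0,255)),(box(*G,.028,.037,.008,.038,(.064,0)),(255,128,0))]
def tray(T,col): return [(box(*T,.124,.116,0,.035),col)]+[(box(*T,.116,.052,.005,.035,(0,s*.028)),col) for s in(1,-1)]
E
python3 - <<'E'
from ov import *
view("top","o_rack",(150,140),(60,110),5,rack(R))
view("top","o_gauge",(255,150),(60,90),6,gauge(G))
view("top","o_tray",(340,150),(75,120),5,tray(TG,(255,0,255))+tray(TR,(255,255,0)))
E
```

```text
(no output)
```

View pics/o_rack.png

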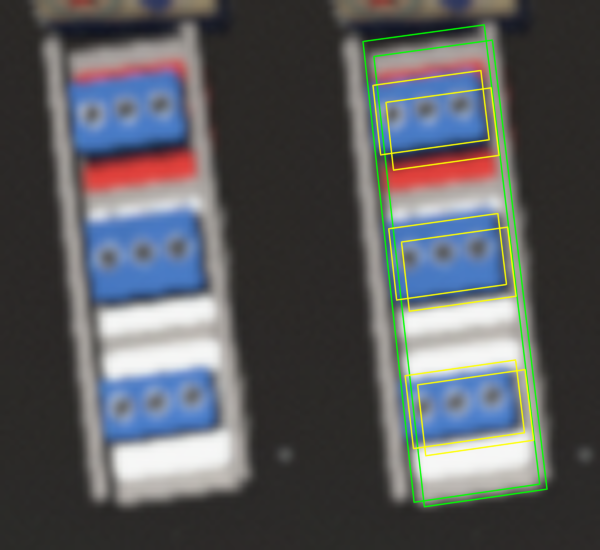

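View pics/o_gauge.png

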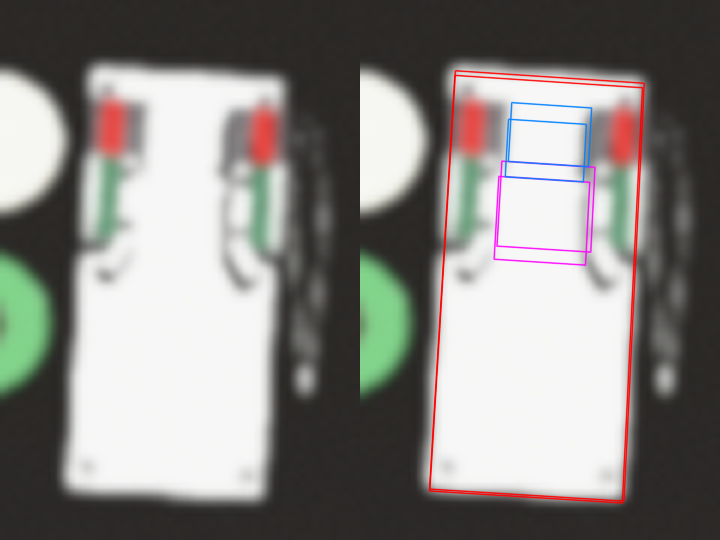

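View pics/o_tray.png

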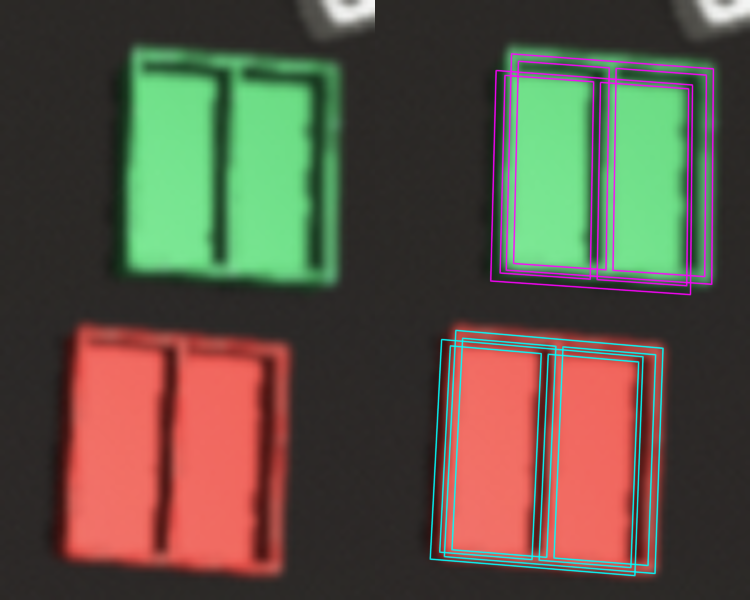

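Run:
```python
from ov import *
np.set_printoptions(precision=4,suppress=True)
im=cam("top"); o=np.array((150,140)); s=8
z=cv2.resize(im[140:250,150:210],None,fx=s,fy=s,interpolation=cv2.INTER_CUBIC).astype(int)
sat=z[:,:,2]-z[:,:,0]
m=((sat>60)&(z[:,:,2]>120)).astype(np.uint8)
for c in cv2.findContours(m,cv2.RETR_EXTERNAL,cv2.CHAIN_APPROX_NONE)[0]:
    if cv2.contourArea(c)<2000: continue
    hull=cv2.convexHull(c)
    W=np.array([px2w("top",(p[0]+.5)/s-.5+o,.04)[:2] for p in hull])
    r=cv2.minAreaRect((W*1000).astype(np.float32)); print(r)
```

```text
((499.72894287109375, 286.3641357421875), (33.50348663330078, 60.53139877319336), 7.806370258331299)
((581.5870361328125, 296.1562805175781), (45.85908508300781, 61.137306213378906), 8.047414779663086)
((662.0120239257812, 307.7953186035156), (39.49930953979492, 61.854061126708984), 7.784436225891113)
```

>>> {"fn": "step_arm", "kwargs": {
  "increments": [
    [0.327,-0.366,-0.1,0,0,-67.3,-0.45],
    [0.327,-0.366,-0.1,0,0,-67.3,-0.45],
    [0.327,-0.366,-0.1,0,0,-67.3,-0.45],
    [0.327,-0.366,-0.1,0,0,-67.3,-0.45],
    [0.327,-0.366,-0.1,0,0,-67.3,-0.45],
    [0.327,-0.366,-0.1,0,0,-67.3,-0.45],
    [0.327,-0.366,-0.1,0,0,-67.3,-0.45],
    [0.327,-0.366,-0.1,0,0,-67.3,-0.45],
    [0.327,-0.366,-0.1,0,0,-67.3,-0.45],
    [0.327,-0.366,-0.1,0,0,-67.3,-0.45]
  ],
  "force": 30
}}

```text
t: 4.43
eef_pos: [0.4458, 0.3467, 0.1481]
tool_rot: [0.0, 0.659, 0.752, 0.0]
contact_force: [0.6, 0.6, 0.2]
gripper_width: 0.729
```

>>> {"fn": "step_arm", "kwargs": {
  "increments": [
    [0.054,-0.06,-0.05,0,0,0.3,-0.45],
    [0.054,-0.06,-0.05,0,0,0.3,-0.45],
    [0.054,-0.06,-0.05,0,0,0.3,-0.45],
    [0.054,-0.06,-0.05,0,0,0.3,-0.45]
  ]
}}

```text
t: 4.77
eef_pos: [0.5002, 0.2836, 0.0965]
tool_rot: [0.001, 0.657, 0.754, -0.002]
contact_force: [0.2, 0.5, 0.7]
gripper_width: 0.726
```

```bash
cat >> h.py <<'E'
def st():
    o=bot.get_obs(); q=o["tool_rot"]; ph=np.degrees(np.arctan2(q[2],q[1])); j=(2*ph-90+180)%360-180
    print("t",round(o["t"],2),"p",o["eef_pos"].round(4),"jaw",round(j,2),"q",np.round(q,4),"F",o["contact_force"].round(1),"w",round(o["gripper_width"]*85,1), "j7",round(o["q"][6],2))
E
python3 - <<'E'
from h import *
st()
cv2.imwrite("pics/s1.png",cv2.resize(cam("side")[130:340,90:370,::-1],(800,600),interpolation=cv2.INTER_CUBIC))
cv2.imwrite("pics/t1.png",cv2.resize(cam("top")[130:270,130:320,::-1],(800,590),interpolation=cv2.INTER_CUBIC))
E
```

```text
t 4.77 p [0.5002 0.2836 0.0965] jaw 7.81 q [ 7.000e-04  6.573e-01  7.536e-01 -1.800e-03] F [0.2 0.5 0.7] w 61.7 j7 -0.28
```

View pics/s1.png

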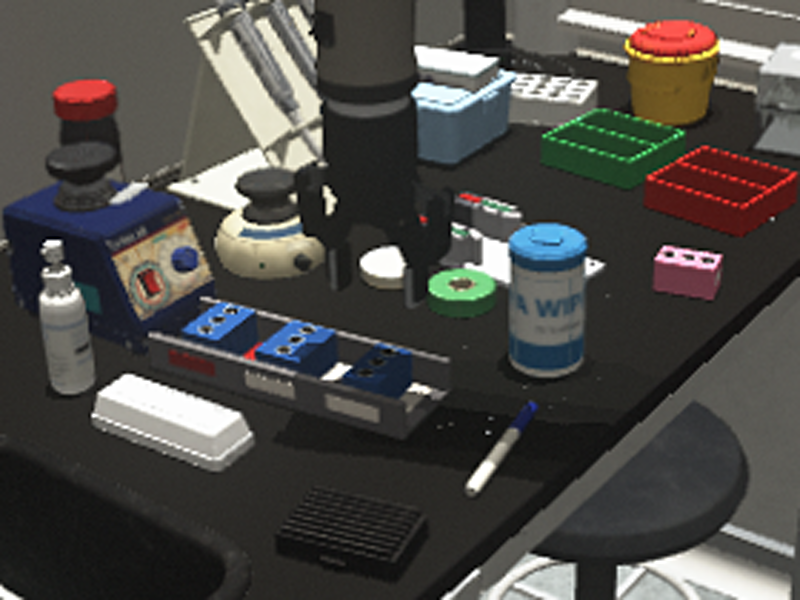

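View pics/t1.png

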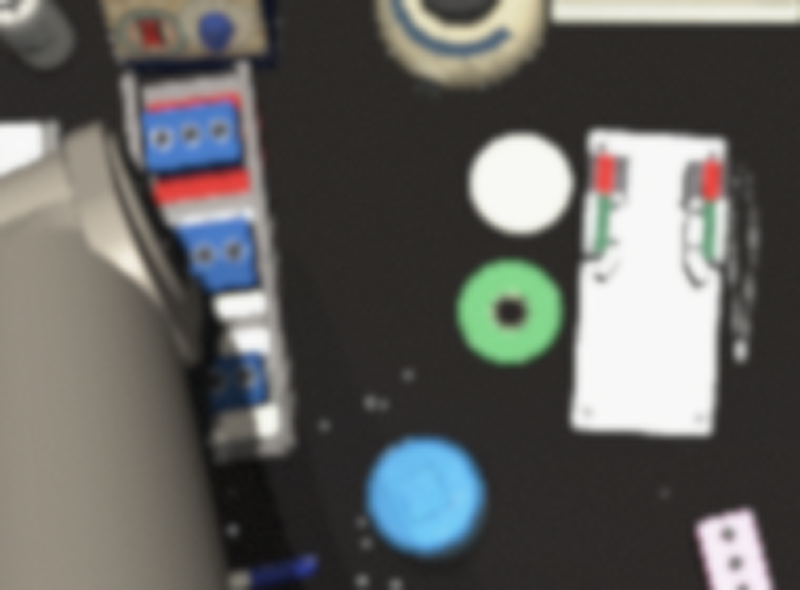

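Run:
```python
from h import *
cam("side")
p=w2px("side",[[.5002,.2836,.0965],[.5,.2864,.04],[.5,.2864,.023]])
print((p-[90,130])*800/280)
st()
```

```text
[[376.31100178 300.2973726 ]
 [377.24493274 361.32495462]
 [378.10503625 378.77722201]]
t 4.92 p [0.4983 0.2897 0.0986] jaw 8.26 q [-4.000e-04  6.544e-01  7.562e-01  5.000e-04] F [-0.8  0.9  0.1] w 61.4 j7 -0.28
```

>>> {"fn": "step_arm", "kwargs": {
  "increments": [
    [0,0,-0.03,0,0,0,-0.45],
    [0,0,-0.055,0,0,0,-0.45],
    [0,0,-0.072,0,0,0,-0.45],
    [0,0,-0.082,0,0,0,-0.45],
    [0,0,-0.087,0,0,0,-0.45],
    [0,0,-0.087,0,0,0,-0.45]
  ]
}}

```text
t: 5.42
eef_pos: [0.4981, 0.2892, 0.011]
tool_rot: [-0.0, 0.654, 0.756, -0.0]
contact_force: [-0.0, 0.7, 0.7]
gripper_width: 0.725
```

Run:
```python
from h import *
st()
```

```text
t 5.42 p [0.4981 0.2892 0.011 ] jaw 8.28 q [-3.000e-04  6.542e-01  7.563e-01 -1.000e-04] F [-0.   0.7  0.7] w 61.6 j7 -0.23
```

>>> {"fn": "step_arm", "kwargs": {
  "increments": [
    [0,0,0,0,0,0,1],
    [0,0,0,0,0,0,1],
    [0,0,0,0,0,0,1],
    [0,0,0,0,0,0,1],
    [0,0,0,0,0,0,1],
    [0,0,0,0,0,0,1]
  ],
  "force": 40
}}

```text
t: 5.92
eef_pos: [0.4998, 0.2888, 0.0125]
tool_rot: [0.0, 0.655, 0.756, 0.001]
contact_force: [-0.6, -1.0, 7.6]
gripper_width: 0.392
```

Run:
```python
from h import *
st()
```

```text
t 5.92 p [0.4998 0.2888 0.0125] jaw 8.16 q [1.000e-04 6.550e-01 7.556e-01 1.300e-03] F [-0.6 -1.   7.6] w 33.3 j7 -0.23
```

>>> {"fn": "step_arm", "kwargs": {
  "increments": [
    [0,0,0.03,0,0,0,1],
    [0,0,0.07,0,0,0,1],
    [0,0,0.11,0,0,0,1],
    [0,-0.02,0.135,0,0,7,1],
    [0.002,-0.055,0.137,0,0,14,1],
    [0.004,-0.095,0.137,0,0,21,1],
    [0.006,-0.135,0.137,0,0,28,1],
    [0.008,-0.175,0.137,0,0,35,1],
    [0.01,-0.21,0.137,0,0,42,1],
    [0.01,-0.24,0.137,0,0,49,1]
  ]
}}

```text
t: 6.75
eef_pos: [0.5086, 0.0448, 0.1486]
tool_rot: [0.0, 0.281, 0.96, -0.0]
contact_force: [-0.1, -0.6, -0.4]
gripper_width: 0.39
```

Run:
```python
from h import *
st()
```

```text
t 6.75 p [0.5086 0.0448 0.1486] jaw 57.39 q [ 4.000e-04  2.808e-01  9.598e-01 -1.000e-04] F [-0.1 -0.6 -0.4] w 33.2 j7 0.89
```

>>> {"fn": "step_arm", "kwargs": {
  "increments": [
    [0.001,-0.03,-0.02,0,0,7,1],
    [0.002,-0.0355,-0.05,0,0,14,1],
    [0.002,-0.0355,-0.08,0,0,21,1],
    [0.002,-0.0355,-0.1,0,0,28,1],
    [0.002,-0.0355,-0.1,0,0,28.8,1],
    [0.002,-0.0355,-0.1,0,0,28.8,1]
  ]
}}

```text
t: 7.25
eef_pos: [0.51, 0.0122, 0.0478]
tool_rot: [-0.001, 0.037, 0.999, -0.0]
contact_force: [-0.3, -0.6, -1.0]
gripper_width: 0.392
```

Run:
```python
from h import *
st()
cv2.imwrite("pics/s2.png",cv2.resize(cam("side")[130:340,150:430,::-1],(800,600),interpolation=cv2.INTER_CUBIC))
cv2.imwrite("pics/t2.png",cv2.resize(cam("top")[130:270,200:390,::-1],(800,590),interpolation=cv2.INTER_CUBIC))
```

```text
t 7.25 p [0.51   0.0122 0.0478] jaw 85.79 q [-1.100e-03  3.670e-02  9.993e-01 -1.000e-04] F [-0.3 -0.6 -1. ] w 33.3 j7 1.43
```

View pics/s2.png

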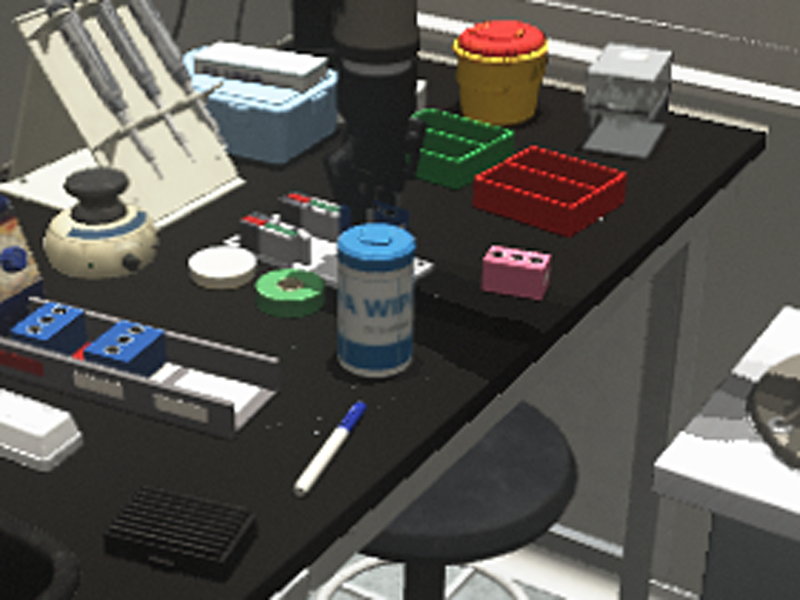

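View pics/t2.png

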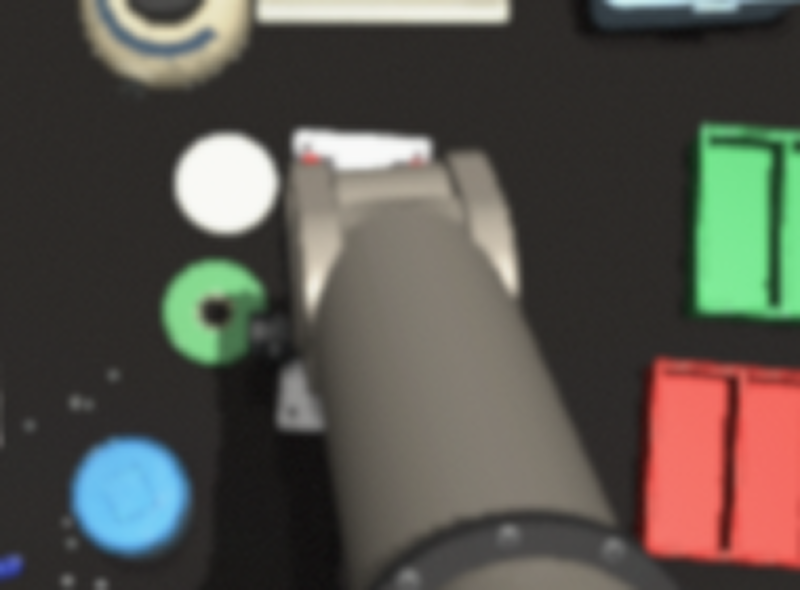

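>>> {"fn": "step_arm", "kwargs": {
  "increments": [
    [0.0,-0.002,-0.015,0,0,0.4,1],
    [0.0,-0.003,-0.026,0,0,0.4,1],
    [0.0,-0.003,-0.031,0,0,0.4,1],
    [0.0,-0.003,-0.033,0,0,0.4,1],
    [0.0,-0.003,-0.033,0,0,0.4,1]
  ]
}}

```text
t: 7.77
eef_pos: [0.5107, 0.0097, 0.0151]
tool_rot: [-0.0, 0.032, 0.999, -0.0]
contact_force: [-0.5, 0.6, -1.3]
gripper_width: 0.39
```

Run:
```python
from h import *
st()
```

```text
t 7.77 p [0.5107 0.0097 0.0151] jaw 86.34 q [-2.000e-04  3.190e-02  9.995e-01 -1.000e-04] F [-0.5  0.6 -1.3] w 33.1 j7 1.45
```

>>> {"fn": "step_arm", "kwargs": {
  "increments": [
    [0,0,-0.001,0,0,0,1],
    [0,0,-0.001,0,0,0,0.2],
    [0,0,-0.001,0,0,0,0],
    [0,0,-0.001,0,0,0,-0.3],
    [0,0,0.01,0,0,0,-0.3],
    [0,0,0.045,0,0,0,-0.3],
    [0,0,0.065,0,0,0,-0.3],
    [-0.03,0.002,0.065,0,0,0,1],
    [-0.06,0.004,0.065,0,0,0,1],
    [-0.06,0.004,0.065,0,0,0,1]
  ]
}}

```text
t: 8.6
eef_pos: [0.4445, 0.0132, 0.0804]
tool_rot: [-0.003, 0.032, 0.999, -0.0]
contact_force: [-1.7, -0.6, -0.8]
gripper_width: 0.232
```

Run:
```python
from h import *
st()
cv2.imwrite("pics/s3.png",cv2.resize(cam("side")[170:280,230:370,::-1],(764,600),interpolation=cv2.INTER_CUBIC))
cv2.imwrite("pics/t3.png",cv2.resize(cam("top")[130:270,200:390,::-1],(800,590),interpolation=cv2.INTER_CUBIC))
```

```text
t 8.6 p [0.4445 0.0132 0.0804] jaw 86.38 q [-2.800e-03  3.160e-02  9.995e-01 -2.000e-04] F [-1.7 -0.6 -0.8] w 19.7 j7 1.4
```

View pics/s3.png

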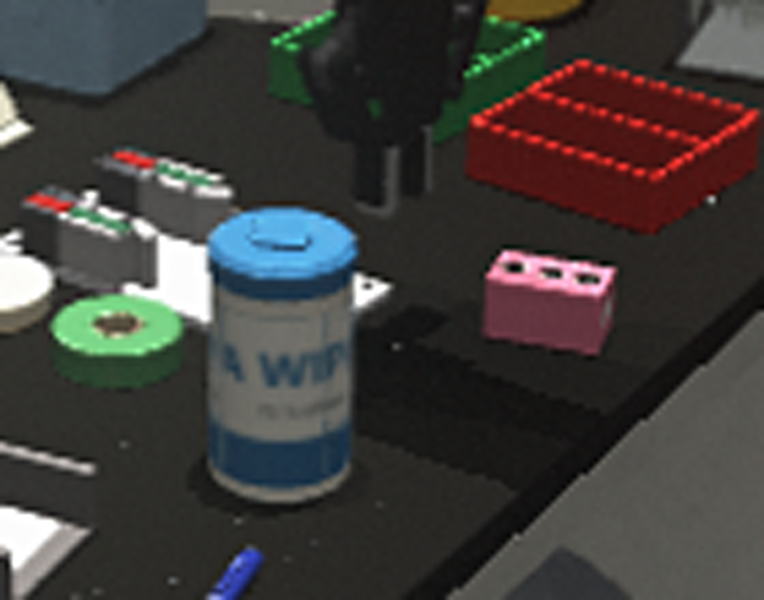

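View pics/t3.png

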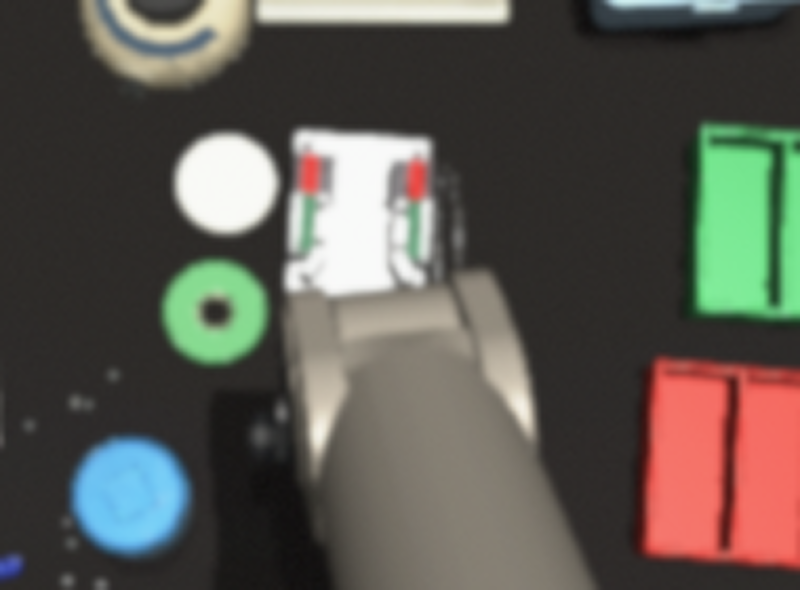

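>>> {"fn": "step_arm", "kwargs": {
  "increments": [
    [0,0,-0.03,0,0,-0.2,1],
    [0,0,-0.055,0,0,-0.2,1],
    [0,0,-0.067,0,0,-0.2,1],
    [0,0,-0.067,0,0,-0.2,1],
    [0.006,-0.0004,-0.067,0,0,-0.2,1],
    [0.012,-0.0008,-0.067,0,0,-0.2,1],
    [0.018,-0.0012,-0.067,0,0,-0.2,1],
    [0.024,-0.0016,-0.067,0,0,-0.2,1],
    [0.03,-0.002,-0.067,0,0,-0.2,1],
    [0.036,-0.0024,-0.067,0,0,-0.2,1]
  ]
}}

```text
t: 9.53
eef_pos: [0.4877, 0.0112, 0.0136]
tool_rot: [0.0, 0.033, 0.999, 0.0]
contact_force: [-0.6, 0.2, 0.8]
gripper_width: -0.002
```

Run:
```python
from h import *
st()
```

```text
t 9.53 p [0.4877 0.0112 0.0136] jaw 86.17 q [3.000e-04 3.340e-02 9.994e-01 1.000e-04] F [-0.6  0.2  0.8] w -0.1 j7 1.44
```

>>> {"fn": "step_arm", "kwargs": {
  "increments": [
    [0.004,-0.0003,0,0,0,0,1],
    [0.008,-0.0005,0,0,0,0,1],
    [0.012,-0.0008,0,0,0,0,1],
    [0.015,-0.001,0,0,0,0,1],
    [0.018,-0.0012,0,0,0,0,1],
    [0.02,-0.0013,0,0,0,0,1],
    [0.022,-0.0015,0,0,0,0,1]
  ]
}}

```text
t: 10.12
eef_pos: [0.5088, 0.0097, 0.0131]
tool_rot: [-0.0, 0.033, 0.999, -0.0]
contact_force: [-1.3, -0.8, 1.1]
gripper_width: -0.001
```

Run:
```python
from h import *
st()
cv2.imwrite("pics/s4.png",cv2.resize(cam("side")[170:280,230:370,::-1],(764,600),interpolation=cv2.INTER_CUBIC))
cv2.imwrite("pics/t4.png",cv2.resize(cam("top")[150:240,255:325,::-1],(466,600),interpolation=cv2.INTER_CUBIC))
```

```text
t 10.12 p [0.5088 0.0097 0.0131] jaw 86.17 q [-2.000e-04  3.340e-02  9.994e-01 -0.000e+00] F [-1.3 -0.8  1.1] w -0.1 j7 1.45
```

View pics/s4.png

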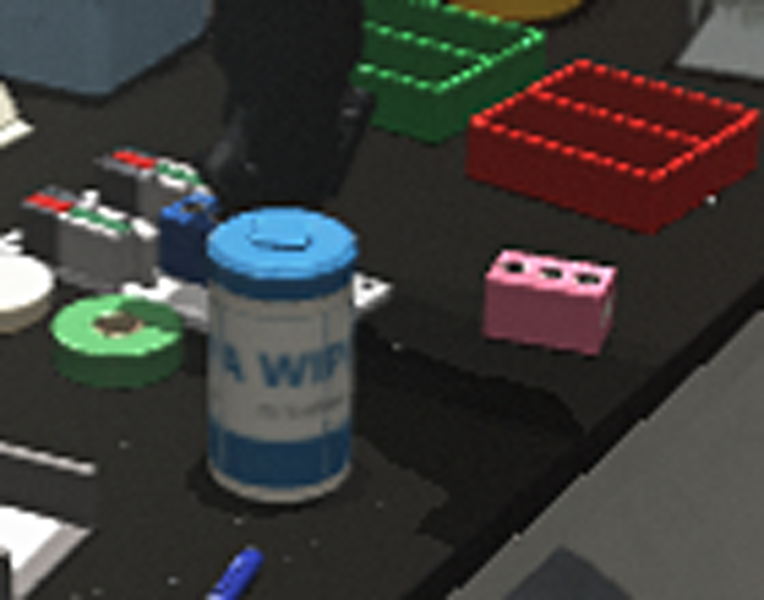

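View pics/t4.png

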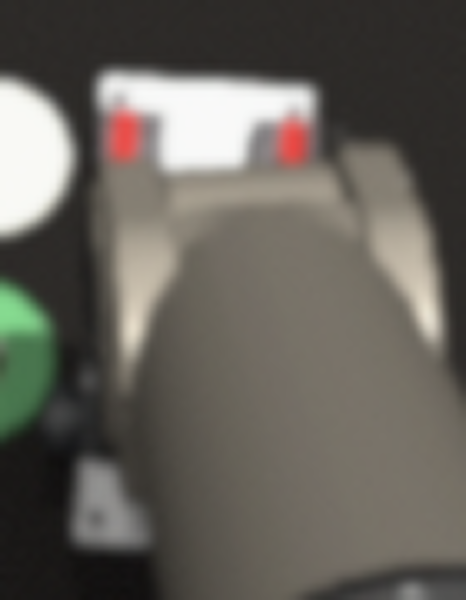

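>>> {"fn": "step_arm", "kwargs": {
  "increments": [
    [0.004,-0.0003,0,0,0,0,1],
    [0.008,-0.0005,0,0,0,0,1],
    [0.012,-0.0008,0,0,0,0,1],
    [0.016,-0.001,0,0,0,0,1],
    [0.02,-0.0013,0,0,0,0,1],
    [0.024,-0.0016,0,0,0,0,1],
    [0.028,-0.0018,0,0,0,0,1],
    [0.031,-0.002,0,0,0,0,1],
    [0.033,-0.0022,0,0,0,0,1]
  ]
}}

```text
t: 10.97
eef_pos: [0.5423, 0.0075, 0.0132]
tool_rot: [0.0, 0.033, 0.999, 0.0]
contact_force: [-1.4, -0.5, 0.5]
gripper_width: -0.0
```

Run:
```python
from h import *
st()
```

```text
t 10.97 p [0.5423 0.0075 0.0132] jaw 86.17 q [2.000e-04 3.340e-02 9.994e-01 0.000e+00] F [-1.4 -0.5  0.5] w -0.0 j7 1.46
```

>>> {"fn": "step_arm", "kwargs": {
  "increments": [
    [0.0015,-0.0001,0,0,0,0,1],
    [0.003,-0.0002,0,0,0,0,1],
    [0.0045,-0.0003,0,0,0,0,1],
    [0.006,-0.0004,0,0,0,0,1],
    [0.0075,-0.0005,0,0,0,0,1],
    [0.009,-0.0006,0,0,0,0,1]
  ]
}}

```text
t: 11.47
eef_pos: [0.5509, 0.0069, 0.0131]
tool_rot: [0.0, 0.033, 0.999, -0.0]
contact_force: [-0.7, -0.7, -0.0]
gripper_width: -0.003
```

Run:
```python
from h import *
st()
```

```text
t 11.47 p [0.5509 0.0069 0.0131] jaw 86.17 q [ 0.      0.0334  0.9994 -0.    ] F [-0.7 -0.7 -0. ] w -0.2 j7 1.46
```

>>> {"fn": "step_arm", "kwargs": {
  "increments": [
    [0.0015,-0.0001,0,0,0,0,1],
    [0.003,-0.0002,0,0,0,0,1],
    [0.0045,-0.0003,0,0,0,0,1],
    [0.006,-0.0004,0,0,0,0,1]
  ]
}}

```text
t: 11.8
eef_pos: [0.5569, 0.0065, 0.0131]
tool_rot: [-0.0, 0.033, 0.999, 0.0]
contact_force: [-0.6, 0.5, 0.2]
gripper_width: -0.001
```

Run:
```python
from h import *
st()
cv2.imwrite("pics/s5.png",cv2.resize(cam("side")[170:280,230:370,::-1],(764,600),interpolation=cv2.INTER_CUBIC))
cv2.imwrite("pics/t5.png",cv2.resize(cam("top")[150:240,255:325,::-1],(466,600),interpolation=cv2.INTER_CUBIC))
```

```text
t 11.8 p [0.5569 0.0065 0.0131] jaw 86.17 q [-0.      0.0334  0.9994  0.    ] F [-0.6  0.5  0.2] w -0.1 j7 1.46
```

View pics/s5.png

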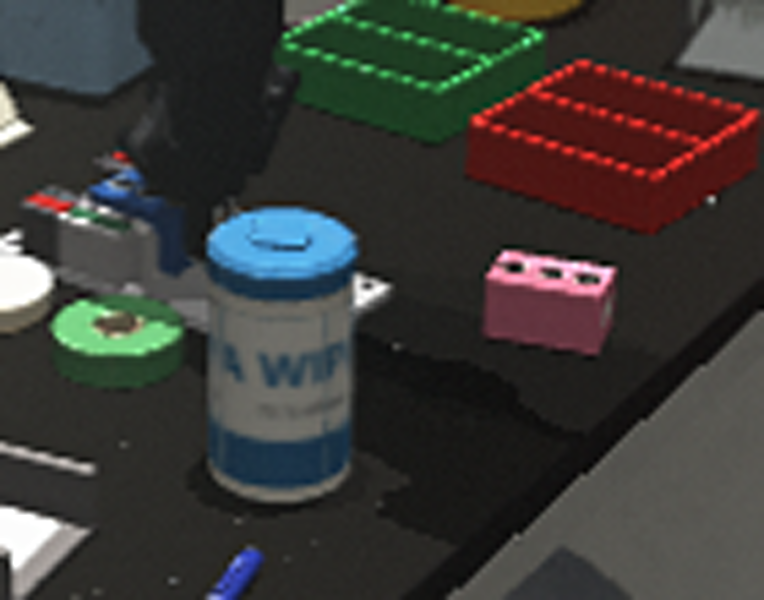

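View pics/t5.png

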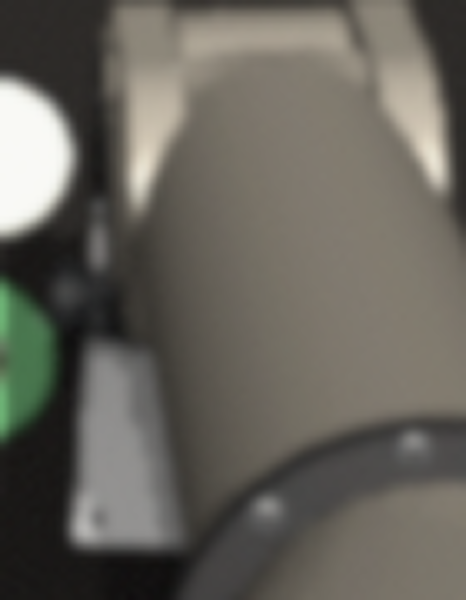

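>>> {"fn": "step_arm", "kwargs": {
  "increments": [
    [0.002,-0.0001,0,0,0,0,1],
    [0.004,-0.0003,0,0,0,0,1],
    [0.006,-0.0004,0,0,0,0,1],
    [0.008,-0.0005,0,0,0,0,1],
    [0.01,-0.0007,0,0,0,0,1],
    [0.012,-0.0008,0,0,0,0,1],
    [0.012,-0.0008,0,0,0,0,1]
  ]
}}

```text
t: 12.48
eef_pos: [0.5694, 0.0056, 0.0132]
tool_rot: [0.0, 0.033, 0.999, 0.0]
contact_force: [0.3, -1.2, 0.3]
gripper_width: -0.002
```

Run:
```python
from h import *
st()
```

```text
t 12.48 p [0.5694 0.0056 0.0132] jaw 86.16 q [3.000e-04 3.350e-02 9.994e-01 0.000e+00] F [ 0.3 -1.2  0.3] w -0.2 j7 1.47
```

>>> {"fn": "step_arm", "kwargs": {
  "increments": [
    [-0.01,0.0007,0,0,0,0,1],
    [-0.014,0.001,0.02,0,0,0,1],
    [-0.014,0.001,0.06,0,0,-7,0],
    [-0.01,0.001,0.08,0,0,-14,-1],
    [0.0,0,0.08,0,0,-21,-1],
    [0.01,0,0.08,0,0,-28,-1],
    [0.02,-0.001,0.08,0,0,-35,-1],
    [0.03,-0.001,0.08,0,0,-42,-1],
    [0.04,-0.002,0.08,0,0,-49,-1],
    [0.041,-0.003,0.08,0,0,-56,-1]
  ]
}}

```text
t: 13.32
eef_pos: [0.6107, 0.003, 0.0933]
tool_rot: [0.001, 0.501, 0.865, 0.0]
contact_force: [0.5, 0.9, -0.4]
gripper_width: 1.0
```

>>> {"fn": "step_arm", "kwargs": {
  "increments": [
    [0,0,0,0,0,-7,-1],
    [0,0,0,0,0,-14,-1],
    [0,0,0,0,0,-21,-1],
    [0,0,0,0,0,-28,-1],
    [0,0,0,0,0,-34,-1],
    [0,0,0,0,0,-34,-1]
  ]
}}

```text
t: 13.82
eef_pos: [0.6089, 0.003, 0.0928]
tool_rot: [-0.0, 0.732, 0.682, -0.0]
contact_force: [-0.2, 0.3, 0.1]
gripper_width: 1.002
```

Run:
```python
from ov import *
st()
cv2.imwrite("pics/t6.png",cv2.resize(cam("top")[150:240,255:325,::-1],(466,600),interpolation=cv2.INTER_CUBIC))
view("side","s6",(230,190),(100,60),4,gauge(G)+[(box(*G,.06,.034,.008,.042,(.04,0)),(0,255,255))])
```

```text
t 13.82 p [0.6089 0.003  0.0928] jaw -4.03 q [-2.000e-04  7.315e-01  6.818e-01 -3.000e-04] F [-0.2  0.3  0.1] w 85.2 j7 0.17
```

View pics/s6.png

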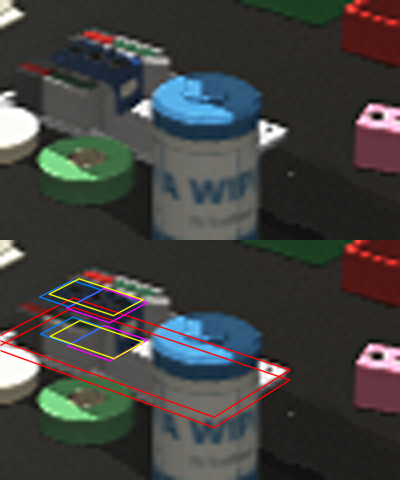

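View pics/t6.png

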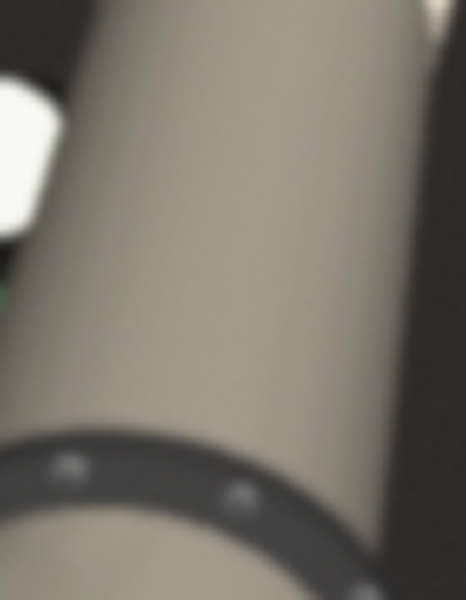

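Run:
```python
from ov import *
view("side","s7",(230,190),(45,35),8,gauge(G)+[(box(*G,.06,.0335,.008,.042,(.04,0)),(0,255,255))])
```

```text
(no output)
```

View pics/s7.png

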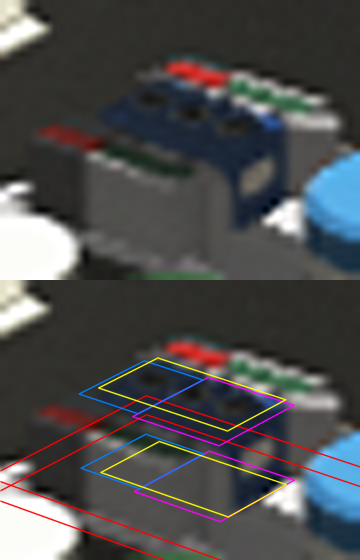

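>>> {"fn": "step_arm", "kwargs": {
  "increments": [
    [0.0015,0,-0.03,0,0,0.2,-1],
    [0.0015,0,-0.055,0,0,0.2,-1],
    [0.0015,0,-0.07,0,0,0.2,-1],
    [0.0015,0,-0.078,0,0,0.2,-1],
    [0.0015,0,-0.078,0,0,0.2,-1]
  ],
  "force": 30
}}

```text
t: 14.38
eef_pos: [0.6099, 0.0026, 0.0135]
tool_rot: [-0.001, 0.729, 0.685, -0.001]
contact_force: [-0.6, -0.3, 0.6]
gripper_width: 0.998
```

>>> {"fn": "step_arm", "kwargs": {
  "increments": [
    [0,0,0,0,0,0,1],
    [0,0,0,0,0,0,1],
    [0,0,0,0,0,0,1],
    [0,0,0,0,0,0,1],
    [0,0,0,0,0,0,1]
  ]
}}

```text
t: 14.8
eef_pos: [0.6123, 0.0025, 0.0165]
tool_rot: [0.001, 0.729, 0.684, 0.001]
contact_force: [-0.4, 0.4, 7.5]
gripper_width: 0.695
```

Run:
```python
from ov import *
st()
```

```text
t 14.8 p [0.6123 0.0025 0.0165] jaw -3.63 q [7.000e-04 7.291e-01 6.844e-01 9.000e-04] F [-0.4  0.4  7.5] w 59.0 j7 0.23
```

>>> {"fn": "step_arm", "kwargs": {
  "increments": [
    [0,0,0.015,0,0,0,1],
    [0,0,0.04,0,0,0,1],
    [0,0,0.08,0,0,0,1],
    [-0.02,-0.025,0.095,0,0,-1.5,1],
    [-0.044,-0.057,0.095,0,0,-1.5,1],
    [-0.068,-0.09,0.095,0,0,-1.5,1],
    [-0.092,-0.122,0.095,0,0,-1.5,1],
    [-0.116,-0.154,0.095,0,0,-1.5,1],
    [-0.14,-0.186,0.095,0,0,-1.5,1],
    [-0.1645,-0.2157,0.095,0,0,-1.5,1]
  ]
}}

```text
t: 15.63
eef_pos: [0.4454, -0.2145, 0.1105]
tool_rot: [0.0, 0.738, 0.675, 0.0]
contact_force: [0.4, -0.5, -1.6]
gripper_width: 0.694
```

Run:
```python
from ov import *
st()
```

```text
t 15.63 p [ 0.4454 -0.2145  0.1105] jaw -5.13 q [3.000e-04 7.380e-01 6.748e-01 3.000e-04] F [ 0.4 -0.5 -1.6] w 59.0 j7 0.57
```

>>> {"fn": "step_arm", "kwargs": {
  "increments": [
    [0.001,0.001,-0.03,0,0,0,1],
    [0.001,0.001,-0.055,0,0,0,1],
    [0.001,0.001,-0.061,0,0,0,1],
    [0.001,0.001,-0.061,0,0,0,1]
  ]
}}

```text
t: 15.97
eef_pos: [0.4465, -0.2115, 0.048]
tool_rot: [-0.001, 0.738, 0.675, -0.001]
contact_force: [-0.1, -0.0, -1.8]
gripper_width: 0.696
```

Run:
```python
from ov import *
st()
view("side","s8",(300,160),(75,60),5,tray(TR,(255,255,0)))
cv2.imwrite("pics/t8.png",cv2.resize(cam("top")[200:290,330:400,::-1],(466,600),interpolation=cv2.INTER_CUBIC))
```

```text
t 15.97 p [ 0.4465 -0.2115  0.048 ] jaw -5.12 q [-0.0015  0.738   0.6748 -0.0009] F [-0.1 -0.  -1.8] w 59.1 j7 0.64
```

View pics/s8.png

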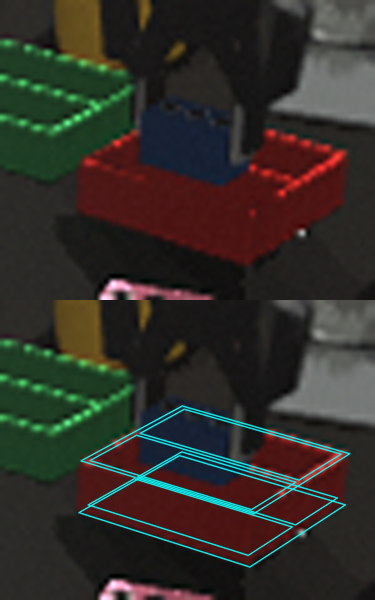

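View pics/t8.png

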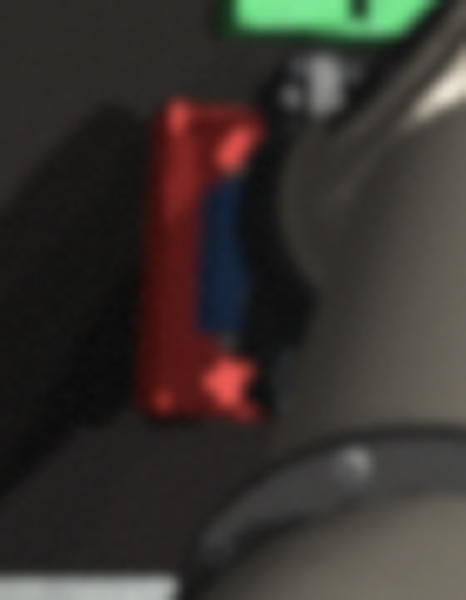

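>>> {"fn": "step_arm", "kwargs": {
  "increments": [
    [0.001,0,-0.015,0,0,0,1],
    [0.001,0,-0.025,0,0,0,1],
    [0.001,0,-0.031,0,0,0,1],
    [0.001,0,-0.033,0,0,0,1],
    [0.001,0,-0.033,0,0,0,1]
  ]
}}

```text
t: 16.48
eef_pos: [0.4487, -0.2119, 0.0161]
tool_rot: [-0.0, 0.738, 0.675, -0.0]
contact_force: [-0.7, 0.5, -1.3]
gripper_width: 0.691
```

Run:
```python
from ov import *
st()
view("side","s9",(300,160),(75,60),5,tray(TR,(255,255,0)))
```

```text
t 16.48 p [ 0.4487 -0.2119  0.0161] jaw -5.11 q [-2.000e-04  7.379e-01  6.749e-01 -1.000e-04] F [-0.7  0.5 -1.3] w 58.8 j7 0.69
```

View pics/s9.png

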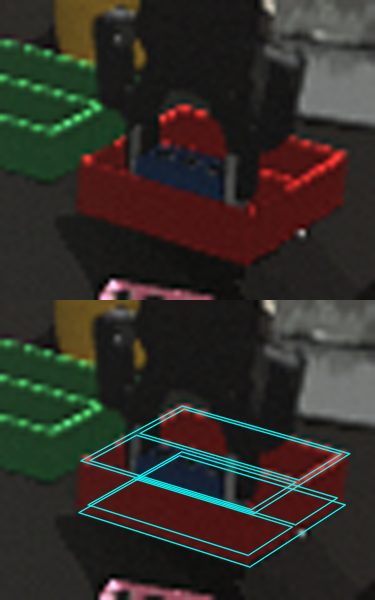

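>>> {"fn": "step_arm", "kwargs": {
  "increments": [
    [0,0,-0.0015,0,0,0,1],
    [0,0,-0.0025,0,0,0,1],
    [0,0,-0.0025,0,0,0,1]
  ]
}}

```text
t: 16.78
eef_pos: [0.4489, -0.212, 0.0138]
tool_rot: [0.0, 0.738, 0.675, 0.0]
contact_force: [-0.1, 0.2, -0.1]
gripper_width: 0.699
```

Run:
```python
from ov import *
st()
```

```text
t 16.78 p [ 0.4489 -0.212   0.0138] jaw -5.13 q [1.000e-04 7.380e-01 6.748e-01 1.000e-04] F [-0.1  0.2 -0.1] w 59.4 j7 0.69
```

>>> {"fn": "step_arm", "kwargs": {
  "increments": [
    [0,0,0,0,0,0,-0.55],
    [0,0,0,0,0,0,-0.75],
    [0,0,0,0,0,0,-0.75],
    [0,0,0.03,0,0,0,-0.75],
    [0,0,0.07,0,0,0,-0.75],
    [0,0,0.11,0,0,0,-0.45],
    [0.005,0.02,0.137,0,0,5,-0.45],
    [0.015,0.058,0.14,0,0,10,-0.45],
    [0.025,0.096,0.14,0,0,13,-0.45],
    [0.035,0.134,0.14,0,0,13,-0.45]
  ]
}}

```text
t: 17.62
eef_pos: [0.4844, -0.0767, 0.1548]
tool_rot: [0.001, 0.656, 0.754, 0.001]
contact_force: [0.8, -0.4, -1.1]
gripper_width: 0.73
```

Run:
```python
from ov import *
st()
view("side","s10",(300,160),(75,60),5,tray(TR,(255,255,0)))
cv2.imwrite("pics/t10.png",cv2.resize(cam("top")[200:290,330:400,::-1],(466,600),interpolation=cv2.INTER_CUBIC))
```

```text
t 17.62 p [ 0.4844 -0.0767  0.1548] jaw 7.95 q [7.000e-04 6.564e-01 7.544e-01 1.200e-03] F [ 0.8 -0.4 -1.1] w 62.0 j7 0.4
```

View pics/s10.png

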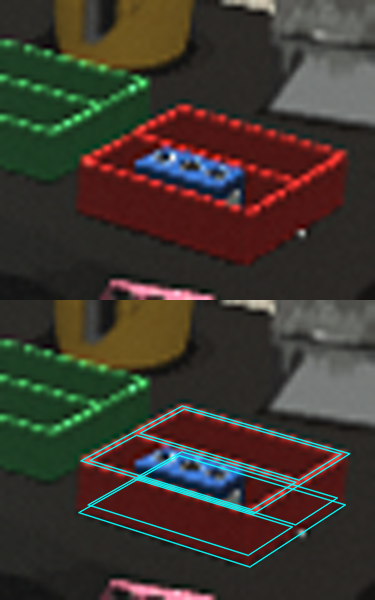

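View pics/t10.png

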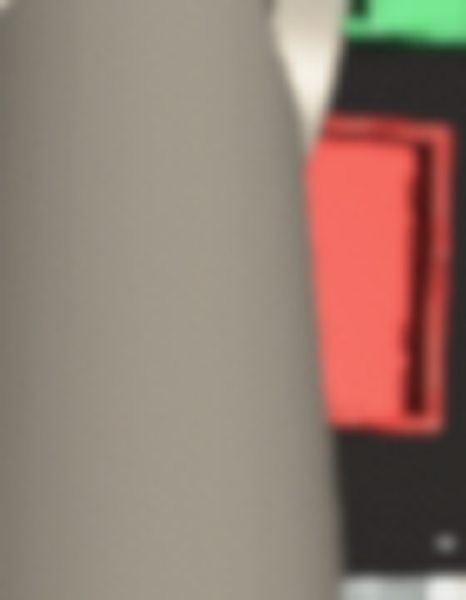

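>>> {"fn": "step_arm", "kwargs": {
  "increments": [
    [0.01,0.04,0,0,0,0,-0.45],
    [0.02,0.08,0,0,0,0,-0.45],
    [0.03,0.12,0,0,0,0,-0.45],
    [0.04,0.16,0,0,0,0,-0.45],
    [0.05,0.2,0,0,0,0,-0.45],
    [0.06,0.24,0,0,0,0,-0.45],
    [0.07,0.28,0,0,0,0,-0.45],
    [0.08,0.32,0,0,0,0,-0.45],
    [0.09,0.355,-0.02,0,0,0,-0.45],
    [0.0965,0.372,-0.05,0,0,0,-0.45]
  ]
}}

```text
t: 18.55
eef_pos: [0.5824, 0.3013, 0.1056]
tool_rot: [0.0, 0.655, 0.756, 0.004]
contact_force: [0.2, 1.2, 0.4]
gripper_width: 0.725
```

>>> {"fn": "step_arm", "kwargs": {
  "increments": [
    [0,0,-0.01,0,0,0,-0.45],
    [0,0,-0.01,0,0,0,-0.45]
  ]
}}

```text
t: 18.72
eef_pos: [0.578, 0.2937, 0.09]
tool_rot: [-0.001, 0.656, 0.755, -0.003]
contact_force: [-0.1, -1.4, 0.2]
gripper_width: 0.727
```

Run:
```python
from ov import *
st()
```

```text
t 18.72 p [0.578  0.2937 0.09  ] jaw 7.99 q [-7.000e-04  6.561e-01  7.546e-01 -3.100e-03] F [-0.1 -1.4  0.2] w 61.8 j7 -0.15
```

>>> {"fn": "step_arm", "kwargs": {
  "increments": [
    [0,0,-0.02,0,0,0,-0.45],
    [0,0,-0.03,0,0,0,-0.45],
    [0,0,-0.03,0,0,0,-0.45]
  ]
}}

```text
t: 18.97
eef_pos: [0.5793, 0.2915, 0.0624]
tool_rot: [-0.0, 0.658, 0.753, -0.002]
contact_force: [-0.8, 0.3, -0.2]
gripper_width: 0.725
```

Run:
```python
from ov import *
st()
cv2.imwrite("pics/s11.png",cv2.resize(cam("side")[220:300,140:250,::-1],(800,582),interpolation=cv2.INTER_CUBIC))
```

```text
t 18.97 p [0.5793 0.2915 0.0624] jaw 7.74 q [-3.000e-04  6.578e-01  7.532e-01 -1.700e-03] F [-0.8  0.3 -0.2] w 61.6 j7 -0.14
```

View pics/s11.png

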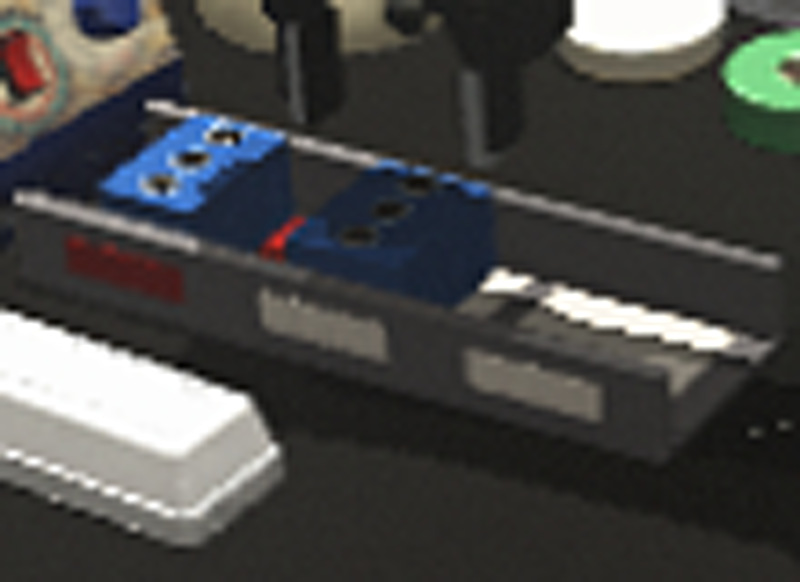

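>>> {"fn": "step_arm", "kwargs": {
  "increments": [
    [0.001,0.002,-0.005,0,0,0.2,-0.45],
    [0.002,0.004,-0.015,0,0,0.2,-0.45],
    [0.002,0.004,-0.03,0,0,0.2,-0.45],
    [0.002,0.004,-0.042,0,0,0.2,-0.45],
    [0.002,0.004,-0.05,0,0,0.2,-0.45],
    [0.002,0.004,-0.05,0,0,0.2,-0.45]
  ]
}}

```text
t: 19.52
eef_pos: [0.5805, 0.2971, 0.0108]
tool_rot: [-0.001, 0.656, 0.755, -0.002]
contact_force: [-0.2, 0.5, -0.1]
gripper_width: 0.725
```

Run:
```python
from ov import *
st()
```

```text
t 19.52 p [0.5805 0.2971 0.0108] jaw 8.08 q [-7.000e-04  6.555e-01  7.552e-01 -2.100e-03] F [-0.2  0.5 -0.1] w 61.6 j7 -0.12
```

>>> {"fn": "step_arm", "kwargs": {
  "increments": [
    [0,0,0,0,0,0,1],
    [0,0,0,0,0,0,1],
    [0,0,0,0,0,0,1],
    [0,0,0,0,0,0,1],
    [0,0,0,0,0,0,1]
  ],
  "force": 40
}}

```text
t: 19.93
eef_pos: [0.5823, 0.2981, 0.0139]
tool_rot: [0.0, 0.656, 0.755, 0.0]
contact_force: [1.0, -0.4, -1.6]
gripper_width: 0.532
```

Run:
```python
from ov import *
st()
```

```text
t 19.93 p [0.5823 0.2981 0.0139] jaw 8.07 q [0.000e+00 6.556e-01 7.551e-01 2.000e-04] F [ 1.  -0.4 -1.6] w 45.3 j7 -0.12
```

>>> {"fn": "step_arm", "kwargs": {
  "increments": [
    [0,0,0.02,0,0,0,1],
    [0,0,0.06,0,0,0,1],
    [0,0,0.1,0,0,0,1],
    [-0.004,-0.02,0.125,0,0,7,1],
    [-0.013,-0.055,0.127,0,0,14,1],
    [-0.022,-0.09,0.127,0,0,21,1],
    [-0.031,-0.125,0.127,0,0,28,1],
    [-0.04,-0.16,0.127,0,0,35,1],
    [-0.049,-0.195,0.127,0,0,42,1],
    [-0.057,-0.23,0.127,0,0,49,1]
  ]
}}

```text
t: 20.77
eef_pos: [0.5244, 0.0663, 0.1409]
tool_rot: [0.0, 0.28, 0.96, 0.0]
contact_force: [1.4, -1.2, -2.2]
gripper_width: 0.53
```

Run:
```python
from ov import *
st()
```

```text
t 20.77 p [0.5244 0.0663 0.1409] jaw 57.42 q [2.000e-04 2.805e-01 9.599e-01 1.000e-04] F [ 1.4 -1.2 -2.2] w 45.1 j7 0.89
```

>>> {"fn": "step_arm", "kwargs": {
  "increments": [
    [-0.006,-0.027,0,0,0,7,1],
    [-0.0125,-0.05,-0.02,0,0,14,1],
    [-0.0137,-0.0566,-0.05,0,0,21,1],
    [-0.0137,-0.0566,-0.08,0,0,28,1],
    [-0.0137,-0.0566,-0.1,0,0,28.8,1],
    [-0.0137,-0.0566,-0.105,0,0,28.8,1],
    [-0.0137,-0.0566,-0.105,0,0,28.8,1]
  ]
}}

```text
t: 21.35
eef_pos: [0.5105, 0.0111, 0.0346]
tool_rot: [-0.001, 0.037, 0.999, -0.0]
contact_force: [0.2, -0.3, -1.5]
gripper_width: 0.531
```

Run:
```python
from ov import *
st()
```

```text
t 21.35 p [0.5105 0.0111 0.0346] jaw 85.79 q [-1.400e-03  3.670e-02  9.993e-01 -3.000e-04] F [ 0.2 -0.3 -1.5] w 45.1 j7 1.47
```

>>> {"fn": "step_arm", "kwargs": {
  "increments": [
    [0,-0.001,-0.01,0,0,0.4,1],
    [0,-0.0015,-0.015,0,0,0.4,1],
    [0,-0.0015,-0.018,0,0,0.4,1],
    [0,-0.0015,-0.018,0,0,0.4,1]
  ]
}}

```text
t: 21.68
eef_pos: [0.5117, 0.01, 0.0176]
tool_rot: [0.0, 0.033, 0.999, -0.0]
contact_force: [0.5, 0.1, -2.2]
gripper_width: 0.533
```

Run:
```python
from ov import *
st()
```

```text
t 21.68 p [0.5117 0.01   0.0176] jaw 86.27 q [ 1.000e-04  3.250e-02  9.995e-01 -0.000e+00] F [ 0.5  0.1 -2.2] w 45.3 j7 1.49
```

>>> {"fn": "step_arm", "kwargs": {
  "increments": [
    [0,0,-0.001,0,0,0,1],
    [0,0,-0.002,0,0,0,1],
    [0,0,-0.002,0,0,0,1]
  ]
}}

```text
t: 21.93
eef_pos: [0.5117, 0.01, 0.0158]
tool_rot: [0.0, 0.032, 0.999, 0.0]
contact_force: [0.1, 0.1, -1.7]
gripper_width: 0.528
```

Run:
```python
from ov import *
st()
```

```text
t 21.93 p [0.5117 0.01   0.0158] jaw 86.28 q [2.000e-04 3.250e-02 9.995e-01 0.000e+00] F [ 0.1  0.1 -1.7] w 44.9 j7 1.49
```

>>> {"fn": "step_arm", "kwargs": {
  "increments": [
    [0,0,-0.001,0,0,0,1],
    [0,0,-0.001,0,0,0,1],
    [0,0,-0.001,0,0,0,-0.15],
    [0,0,-0.001,0,0,0,-0.35],
    [0,0,-0.001,0,0,0,-0.45],
    [0,0,0.01,0,0,0,-0.45],
    [0,0,0.05,0,0,0,-0.45],
    [-0.01,0.001,0.065,0,0,0,0],
    [-0.04,0.0027,0.065,0,0,0,1],
    [-0.066,0.0044,0.065,0,0,0,1]
  ]
}}

```text
t: 22.77
eef_pos: [0.4462, 0.0144, 0.0824]
tool_rot: [0.002, 0.033, 0.999, 0.0]
contact_force: [-0.0, -0.1, -0.7]
gripper_width: 0.312
```

Run:
```python
from ov import *
st()
```

```text
t 22.77 p [0.4462 0.0144 0.0824] jaw 86.24 q [1.800e-03 3.280e-02 9.995e-01 4.000e-04] F [-0.  -0.1 -0.7] w 26.5 j7 1.43
```

>>> {"fn": "step_arm", "kwargs": {
  "increments": [
    [0,0,-0.03,0,0,0,1],
    [0,0,-0.055,0,0,0,1],
    [0,-0.001,-0.066,0,0,0,1],
    [0,-0.001,-0.066,0,0,0,1],
    [0.006,-0.0014,-0.066,0,0,0,1],
    [0.012,-0.0018,-0.066,0,0,0,1],
    [0.018,-0.0022,-0.066,0,0,0,1],
    [0.022,-0.0024,-0.066,0,0,0,1],
    [0.026,-0.0027,-0.066,0,0,0,1],
    [0.03,-0.003,-0.066,0,0,0,1]
  ]
}}

```text
t: 23.6
eef_pos: [0.4759, 0.0113, 0.015]
tool_rot: [-0.0, 0.033, 0.999, 0.0]
contact_force: [-2.1, 0.3, 0.9]
gripper_width: 0.003
```

Run:
```python
from ov import *
st()
```

```text
t 23.6 p [0.4759 0.0113 0.015 ] jaw 86.27 q [-0.000e+00  3.250e-02  9.995e-01  1.000e-04] F [-2.1  0.3  0.9] w 0.2 j7 1.48
```

>>> {"fn": "step_arm", "kwargs": {
  "increments": [
    [0.003,-0.0002,0,0,0,0,1],
    [0.006,-0.0004,0,0,0,0,1],
    [0.009,-0.0006,0,0,0,0,1],
    [0.012,-0.0008,0,0,0,0,1],
    [0.015,-0.001,0,0,0,0,1],
    [0.018,-0.0012,0,0,0,0,1],
    [0.02,-0.0013,0,0,0,0,1],
    [0.022,-0.0015,0,0,0,0,1]
  ]
}}

```text
t: 24.27
eef_pos: [0.4977, 0.0098, 0.0146]
tool_rot: [-0.0, 0.033, 0.999, 0.0]
contact_force: [-1.9, -0.6, 1.1]
gripper_width: -0.001
```

Run:
```python
from ov import *
st()
```

```text
t 24.27 p [0.4977 0.0098 0.0146] jaw 86.27 q [-1.000e-04  3.250e-02  9.995e-01  0.000e+00] F [-1.9 -0.6  1.1] w -0.1 j7 1.49
```

>>> {"fn": "step_arm", "kwargs": {
  "increments": [
    [0.0015,-0.0001,0,0,0,0,1],
    [0.003,-0.0002,0,0,0,0,1],
    [0.0045,-0.0003,0,0,0,0,1],
    [0.006,-0.0004,0,0,0,0,1]
  ]
}}

```text
t: 24.6
eef_pos: [0.5037, 0.0094, 0.0146]
tool_rot: [-0.0, 0.033, 0.999, 0.0]
contact_force: [-0.8, 0.2, 0.0]
gripper_width: 0.001
```

Run:
```python
from ov import *
st()
```

```text
t 24.6 p [0.5037 0.0094 0.0146] jaw 86.27 q [-0.      0.0325  0.9995  0.    ] F [-0.8  0.2  0. ] w 0.1 j7 1.49
```

>>> {"fn": "step_arm", "kwargs": {
  "increments": [
    [0.001,-0.0001,0,0,0,0,1],
    [0.002,-0.0001,0,0,0,0,1],
    [0.003,-0.0002,0,0,0,0,1]
  ]
}}

```text
t: 24.85
eef_pos: [0.5066, 0.0092, 0.0146]
tool_rot: [-0.0, 0.033, 0.999, 0.0]
contact_force: [-0.9, 0.9, 1.3]
gripper_width: 0.001
```

Run:
```python
from ov import *
st()
```

```text
t 24.85 p [0.5066 0.0092 0.0146] jaw 86.27 q [-1.000e-04  3.250e-02  9.995e-01  0.000e+00] F [-0.9  0.9  1.3] w 0.1 j7 1.49
```

>>> {"fn": "step_arm", "kwargs": {
  "increments": [
    [0.001,-0.0001,0,0,0,0,1],
    [0.002,-0.0001,0,0,0,0,1]
  ]
}}

```text
t: 25.02
eef_pos: [0.5086, 0.0091, 0.0146]
tool_rot: [-0.0, 0.033, 0.999, 0.0]
contact_force: [0.2, 0.3, -0.1]
gripper_width: 0.003
```

Run:
```python
from ov import *
st()
```

```text
t 25.02 p [0.5086 0.0091 0.0146] jaw 86.27 q [-0.      0.0325  0.9995  0.    ] F [ 0.2  0.3 -0.1] w 0.3 j7 1.49
```

>>> {"fn": "step_arm", "kwargs": {
  "increments": [
    [0.001,-0.0001,0,0,0,0,1],
    [0.002,-0.0001,0,0,0,0,1]
  ]
}}

```text
t: 25.18
eef_pos: [0.5097, 0.0089, 0.0145]
tool_rot: [-0.001, 0.033, 0.999, -0.0]
contact_force: [-5.3, -0.3, 3.5]
gripper_width: 0.002
```

Run:
```python
from ov import *
st()
view("side","s12",(230,190),(60,40),8,gauge(G))
```

```text
t 25.18 p [0.5097 0.0089 0.0145] jaw 86.27 q [-0.001   0.0325  0.9995 -0.    ] F [-5.3 -0.3  3.5] w 0.2 j7 1.49
```

View pics/s12.png

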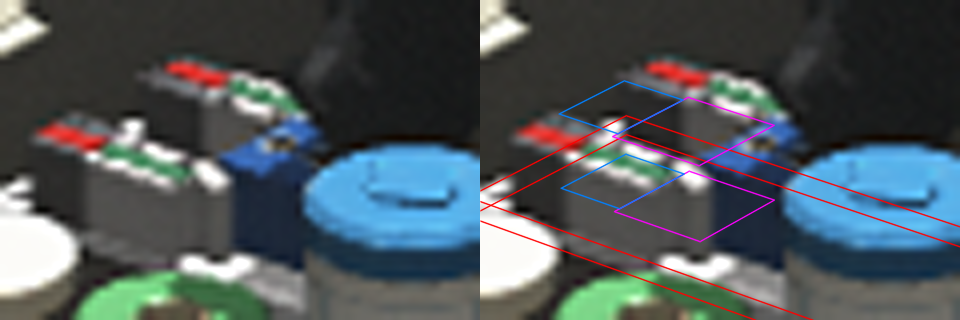

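>>> {"fn": "step_arm", "kwargs": {
  "increments": [
    [0.001,-0.0001,0,0,0,0,1],
    [0.001,-0.0001,0,0,0,0,1]
  ]
}}

```text
t: 25.4
eef_pos: [0.5097, 0.0089, 0.0143]
tool_rot: [-0.002, 0.033, 0.999, -0.0]
contact_force: [-6.3, -0.2, 4.4]
gripper_width: 0.0
```

Run:
```python
from ov import *
st()
```

```text
t 25.4 p [0.5097 0.0089 0.0143] jaw 86.27 q [-0.0018  0.0325  0.9995 -0.    ] F [-6.3 -0.2  4.4] w 0.0 j7 1.49
```

>>> {"fn": "step_arm", "kwargs": {
  "increments": [
    [-0.008,0.0006,0,0,0,0,1],
    [-0.016,0.001,0.02,0,0,0,1],
    [-0.016,0.001,0.06,0,0,-7,0],
    [-0.01,0.001,0.08,0,0,-14,-1],
    [0.0,0,0.08,0,0,-21,-1],
    [0.01,0,0.08,0,0,-28,-1],
    [0.02,-0.001,0.08,0,0,-35,-1],
    [0.03,-0.001,0.08,0,0,-42,-1],
    [0.038,-0.002,0.08,0,0,-49,-1],
    [0.04,-0.0022,0.08,0,0,-56,-1]
  ]
}}

```text
t: 26.23
eef_pos: [0.5536, 0.0067, 0.0951]
tool_rot: [0.002, 0.5, 0.866, 0.001]
contact_force: [-0.0, 0.1, 0.3]
gripper_width: 1.0
```

>>> {"fn": "step_arm", "kwargs": {
  "increments": [
    [0,0,0,0,0,-7,-1],
    [0,0,0,0,0,-14,-1],
    [0,0,0,0,0,-21,-1],
    [0,0,0,0,0,-28,-1],
    [0,0,0,0,0,-34,-1],
    [0,0,0,0,0,-34,-1]
  ]
}}

```text
t: 26.73
eef_pos: [0.5519, 0.0069, 0.0946]
tool_rot: [0.001, 0.731, 0.683, 0.0]
contact_force: [-0.1, -1.2, -0.4]
gripper_width: 1.0
```

Run:
```python
from ov import *
st()
view("side","s13",(230,190),(60,40),8,gauge(G)+[(box(*G,.06,.0455,.008,.042,(-.02,0)),(0,255,255))])
```

```text
t 26.73 p [0.5519 0.0069 0.0946] jaw -3.91 q [6.000e-04 7.308e-01 6.825e-01 3.000e-04] F [-0.1 -1.2 -0.4] w 85.0 j7 0.18
```

View pics/s13.png

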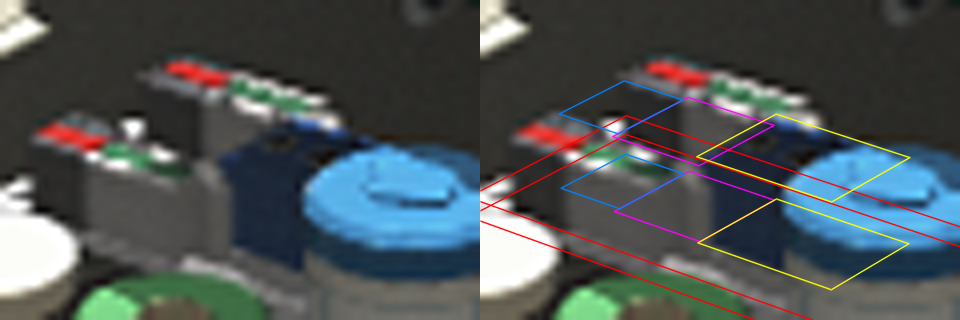

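>>> {"fn": "step_arm", "kwargs": {
  "increments": [
    [-0.001,0,-0.03,0,0,0.1,-1],
    [-0.001,0,-0.055,0,0,0.1,-1],
    [-0.001,0,-0.07,0,0,0.1,-1],
    [-0.001,0,-0.08,0,0,0.1,-1],
    [-0.001,0,-0.08,0,0,0.1,-1]
  ],
  "force": 30
}}

```text
t: 27.2
eef_pos: [0.5495, 0.0066, 0.013]
tool_rot: [-0.001, 0.728, 0.685, -0.001]
contact_force: [-0.6, 0.9, 0.0]
gripper_width: 0.997
```

>>> {"fn": "step_arm", "kwargs": {
  "increments": [
    [0,0,0,0,0,0,1],
    [0,0,0,0,0,0,1],
    [0,0,0,0,0,0,1],
    [0,0,0,0,0,0,1],
    [0,0,0,0,0,0,1]
  ]
}}

```text
t: 27.62
eef_pos: [0.5508, 0.0066, 0.0158]
tool_rot: [0.0, 0.729, 0.684, 0.0]
contact_force: [-3.7, -0.4, 6.5]
gripper_width: 0.698
```

Run:
```python
from ov import *
st()
```

```text
t 27.62 p [0.5508 0.0066 0.0158] jaw -3.61 q [1.000e-04 7.290e-01 6.845e-01 5.000e-04] F [-3.7 -0.4  6.5] w 59.3 j7 0.27
```

>>> {"fn": "step_arm", "kwargs": {
  "increments": [
    [0,0,0.015,0,0,0,1],
    [0,0,0.04,0,0,0,1],
    [0,0,0.08,0,0,0,1],
    [-0.014,-0.035,0.095,0,0,-1.5,1],
    [-0.029,-0.073,0.095,0,0,-1.5,1],
    [-0.044,-0.111,0.095,0,0,-1.5,1],
    [-0.059,-0.149,0.095,0,0,-1.5,1],
    [-0.073,-0.187,0.095,0,0,-1.5,1],
    [-0.088,-0.225,0.095,0,0,-1.5,1],
    [-0.102,-0.26,0.095,0,0,-1.5,1]
  ]
}}

```text
t: 28.45
eef_pos: [0.4477, -0.2555, 0.1104]
tool_rot: [0.001, 0.738, 0.675, 0.0]
contact_force: [0.6, 0.2, -2.6]
gripper_width: 0.694
```

>>> {"fn": "step_arm", "kwargs": {
  "increments": [
    [-0.006,-0.0156,0,0,0,0,1],
    [-0.006,-0.0156,-0.03,0,0,0,1],
    [-0.006,-0.0156,-0.05,0,0,0,1],
    [-0.006,-0.0156,-0.058,0,0,0,1],
    [-0.006,-0.0156,-0.058,0,0,0,1]
  ]
}}

```text
t: 28.87
eef_pos: [0.4416, -0.2683, 0.0504]
tool_rot: [-0.001, 0.738, 0.675, -0.001]
contact_force: [0.1, 0.8, -2.0]
gripper_width: 0.696
```

Run:
```python
from ov import *
st()
c=(.4428,-.269,-5.1)
view("side","s14",(300,160),(75,60),5,tray(TR,(255,255,0)))
```

```text
t 28.87 p [ 0.4416 -0.2683  0.0504] jaw -5.12 q [-1.200e-03  7.380e-01  6.748e-01 -6.000e-04] F [ 0.1  0.8 -2. ] w 59.2 j7 0.78
```

View pics/s14.png

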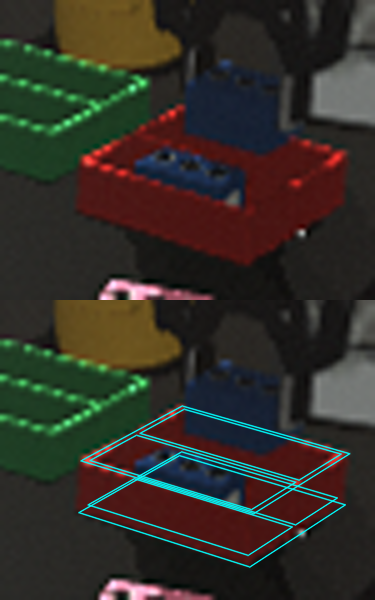

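Run:
```python
from ov import *
st()
view("side","s15",(312,168),(60,50),6,[(box(.4416,-.2683,-5.1,.06,.0455,.0424,.0764),(0,255,255)),(box(*TR,.124,.116,.035,.035),(255,255,0)),(box(*TR,.116,.052,.035,.035,(0,-.028)),(0,255,0))])
im=cv2.imread("pics/s15.png"); print(im.shape)
```

```text
t 28.92 p [ 0.4424 -0.2687  0.0516] jaw -5.11 q [-4.000e-04  7.379e-01  6.749e-01 -2.000e-04] F [-0.3 -1.1 -2. ] w 59.2 j7 0.78
(600, 360, 3)
```

View pics/s15.png

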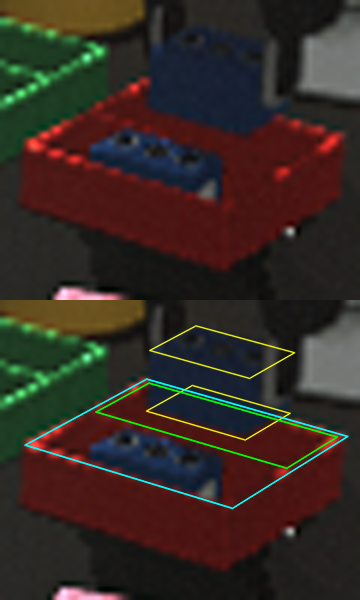

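>>> {"fn": "step_arm", "kwargs": {
  "increments": [
    [0,0,-0.004,0,0,0,1],
    [0,0,-0.008,0,0,0,1],
    [0,0,-0.012,0,0,0,1],
    [0,0,-0.015,0,0,0,1]
  ]
}}

```text
t: 29.3
eef_pos: [0.4428, -0.2688, 0.0366]
tool_rot: [0.0, 0.738, 0.675, 0.0]
contact_force: [-0.2, -0.4, -1.8]
gripper_width: 0.7
```

Run:
```python
from ov import *
st()
cv2.imwrite("pics/s16.png",cv2.resize(cam("side")[168:218,312:372,::-1],(720,600),interpolation=cv2.INTER_CUBIC))
```

```text
t 29.3 p [ 0.4428 -0.2688  0.0366] jaw -5.1 q [2.000e-04 7.379e-01 6.749e-01 2.000e-04] F [-0.2 -0.4 -1.8] w 59.5 j7 0.8
```

View pics/s16.png

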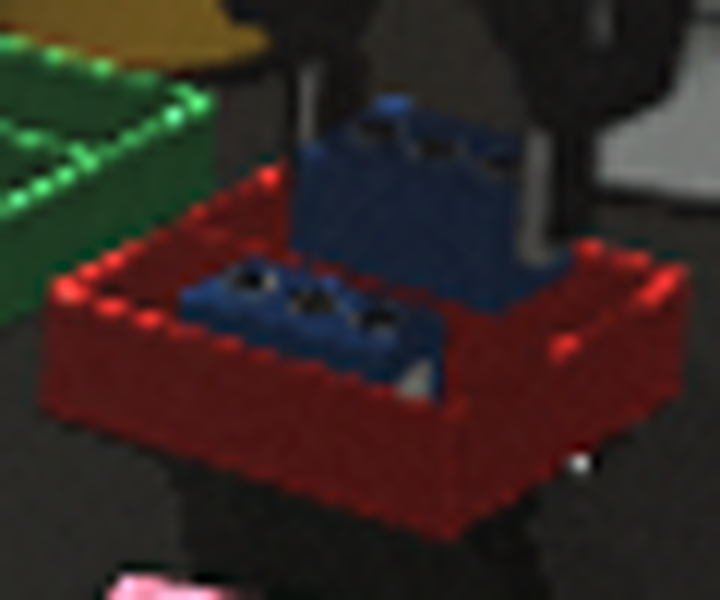

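>>> {"fn": "step_arm", "kwargs": {
  "increments": [
    [0,0,-0.005,0,0,0,1],
    [0,0,-0.01,0,0,0,1],
    [0,0,-0.015,0,0,0,1],
    [0,0,-0.019,0,0,0,1],
    [0,0,-0.022,0,0,0,1],
    [0,0,-0.022,0,0,0,1]
  ]
}}

```text
t: 29.85
eef_pos: [0.4421, -0.2687, 0.0139]
tool_rot: [-0.001, 0.738, 0.675, -0.0]
contact_force: [0.7, 0.1, -1.5]
gripper_width: 0.699
```

Run:
```python
from ov import *
st()
```

```text
t 29.85 p [ 0.4421 -0.2687  0.0139] jaw -5.14 q [-6.000e-04  7.381e-01  6.747e-01 -3.000e-04] F [ 0.7  0.1 -1.5] w 59.4 j7 0.82
```

>>> {"fn": "step_arm", "kwargs": {
  "increments": [
    [0,0,-0.001,0,0,0,1],
    [0,0,-0.0015,0,0,0,1],
    [0,0,-0.0015,0,0,0,1]
  ]
}}

```text
t: 30.1
eef_pos: [0.4426, -0.269, 0.0132]
tool_rot: [0.0, 0.738, 0.675, 0.0]
contact_force: [0.1, 0.6, -1.6]
gripper_width: 0.697
```

Run:
```python
from ov import *
st()
```

```text
t 30.1 p [ 0.4426 -0.269   0.0132] jaw -5.13 q [1.000e-04 7.380e-01 6.748e-01 0.000e+00] F [ 0.1  0.6 -1.6] w 59.2 j7 0.83
```

>>> {"fn": "step_arm", "kwargs": {
  "increments": [
    [0,0,-0.001,0,0,0,1],
    [0,0,-0.001,0,0,0,1]
  ]
}}

```text
t: 30.27
eef_pos: [0.4428, -0.269, 0.0128]
tool_rot: [0.0, 0.738, 0.675, 0.0]
contact_force: [-1.3, 0.8, 6.0]
gripper_width: 0.692
```

Run:
```python
from ov import *
st()
```

```text
t 30.27 p [ 0.4428 -0.269   0.0128] jaw -5.13 q [1.000e-04 7.381e-01 6.747e-01 4.000e-04] F [-1.3  0.8  6. ] w 58.8 j7 0.83
```

Contact with the floor is felt. Releasing and withdrawing to the middle of the free space.

>>> {"fn": "step_arm", "kwargs": {
  "increments": [
    [0,0,0,0,0,0,-0.55],
    [0,0,0,0,0,0,-0.75],
    [0,0,0,0,0,0,-0.75],
    [0,0,0.03,0,0,0,-0.75],
    [0,0,0.07,0,0,0,-0.75],
    [0,0,0.11,0,0,0,-0.75],
    [0.005,0.02,0.15,0,0,0,-0.75],
    [0.015,0.058,0.18,0,0,0,-0.75],
    [0.025,0.096,0.2,0,0,0,-0.75],
    [0.035,0.134,0.2,0,0,0,-0.75]
  ]
}}

```text
t: 31.1
eef_pos: [0.4768, -0.1446, 0.2145]
tool_rot: [0.002, 0.739, 0.673, 0.002]
contact_force: [0.4, 0.6, -0.7]
gripper_width: 0.876
```

>>> {"fn": "step_arm", "kwargs": {
  "increments": [
    [0.01,0.04,0,0,0,0,-0.75],
    [0.02,0.08,0,0,0,0,-0.75],
    [0.03,0.12,0,0,0,0,-0.75],
    [0.03,0.16,0,0,0,0,-0.75],
    [0.03,0.2,0,0,0,0,-0.75],
    [0.03,0.24,0,0,0,0,-0.75],
    [0.03,0.24,0,0,0,0,-0.75],
    [0.03,0.24,0,0,0,0,-0.75]
  ]
}}

```text
t: 31.77
eef_pos: [0.5049, 0.0988, 0.2107]
tool_rot: [-0.0, 0.736, 0.677, -0.0]
contact_force: [0.3, -0.4, 0.6]
gripper_width: 0.876
```

Run:
```python
from ov import *
st()
cv2.imwrite("pics/t17.png",cv2.resize(cam("top")[130:290,140:420,::-1],(800,457),interpolation=cv2.INTER_CUBIC))
cv2.imwrite("pics/s17.png",cv2.resize(cam("side")[168:218,312:372,::-1],(720,600),interpolation=cv2.INTER_CUBIC))
cv2.imwrite("pics/s17f.png",cv2.resize(cam("side")[:,:,::-1],(800,600),interpolation=cv2.INTER_CUBIC))
```

```text
t 31.77 p [0.5049 0.0988 0.2107] jaw -4.8 q [-1.000e-04  7.361e-01  6.768e-01 -1.000e-04] F [ 0.3 -0.4  0.6] w 74.4 j7 -0.21
```

View pics/t17.png

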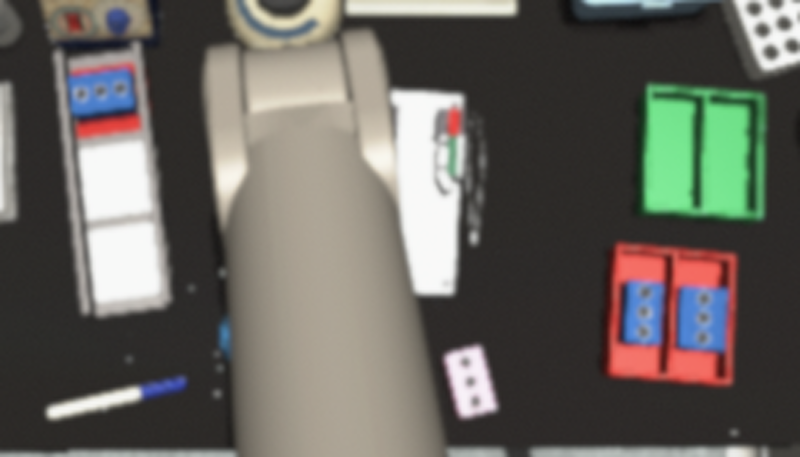

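View pics/s17.png

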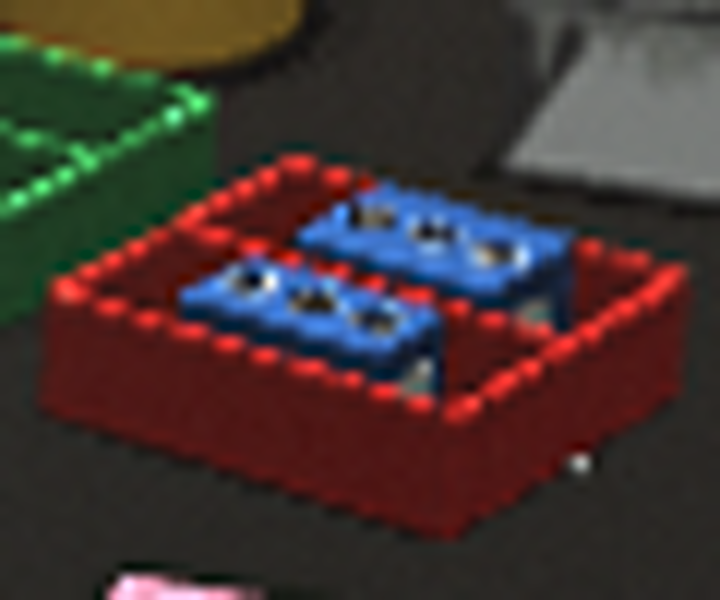

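View pics/s17f.png

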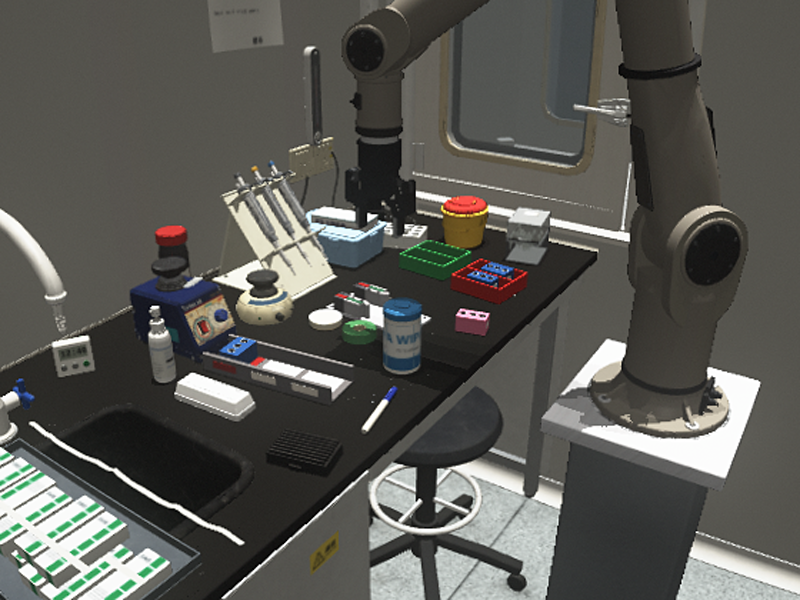

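Both carriers lie flat in the two red pockets, at crop pixels (645,313) and (705,318) in the top view. The white bays are empty, the carrier in the red bay and the bystanders look unmoved, and the arm is clear.

Run:
```python
from station import bot
print(bot.hand_in())
```

```text
the job is handed in; nothing more can be done
None
```

I tested both carriers on the lane gauge, and both failed, so both are in the red tray. The job was handed in at about 32 s.

- **Near-bay carrier:** it slid through the go section and about 20 mm into the no-go section without resistance. The gripper read its width as about 33 mm, so it is too narrow. It is in the red tray's left pocket.
- **Middle-bay carrier:** it stopped with its front end at the go line, under a light push of about 6 N. The gripper read about 45 mm, so it is too wide. It is in the red tray's right pocket.

**Last checks:** the side and top pictures show both carriers flat and upright in their pockets. The carrier in the red bay and the pink look-alike have not moved. The bystanders in view in these last pictures also look unmoved. The arm stands clear with nothing in the gripper.

No check failed. The only mismatches were about 1–3 mm between camera positions and where the arm put things. While the arm was lowering each carrier, the top camera was mostly blocked, so I went by the side camera and the force reading.

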